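# Put the memory stick away and wedge the dovetail lid of its box tight

## Robot

A 6-joint arm with a two-finger parallel gripper is mounted at the origin on the work surface; the furniture and walls round the work are solid. World frame = base frame: x ahead of the robot, y to its left, z up, the work surface at z = 0. Lengths are in m, angles in rad, forces in N, time in s.
With the tool pointing down it reaches from about 0.35 to 0.975 m from the base axis. Payload 4.9 kg.
Tool frame: the origin (TCP) lies between the finger pads; the fingertips stand 19 mm ahead of it and the grasp point (between the pads) is the TCP; z points along the fingers, y is the line along which they close (so a half turn about z gives the same grasp; the last joint's range is limited). The gripper opens to 85 mm and grips with 20 to 120 N. Pads are 22 mm wide; open, the fingers measure 114 mm over their backs; the gripper's body (76 mm by 85 mm) begins 54 mm behind the grasp point. The pads swing forward as they close: fully open they stand 13 mm farther back than shut.
Start: joints at [1.19, 0.053, 1.613, -0, 1.476, -0.119], TCP at [0.162, 0.604, 0.216] pointing down, gripper open.
Joint ranges: [-3.01, 3.01], [-1.01, 2.22], [0.06, 2.58], [-1.02, 4.17], [0.09, 2.62], [-3.14, 3.14]. Speed limits (rad/s): [2.57, 2.57, 3.14, 3.14, 3.14, 3.14].

## Interface

Orientations are given as a rotation vector (axis times angle).
In Python, from station import ctrl gives the robot as it stands. The module is installed in compiled form; this text tells all that it offers.
- The arm moves only by the tool servo_tool, never from a script. Its argument "increments" is a list that holds one entry, the list of rows, each a list of 5 numbers: the finger opening in cm, from 0 to 8.54, then the shift along the tool's x, y, z in cm, then the turn about the tool's z in degrees. A call has 1 to 5 rows; each row is the pose to reach, as a shift and turn from the pose commanded when the call began, along the tool's axes at that moment; what a row does not reach only later rows make up. A row lasts 1/10 s, in which the tool goes at most 50 mm and 8.59 degrees, less where a joint would pass 70% of its speed; a pose out of reach is approached as far as the arm can. A call with a gripper value outside its range is refused whole. The fingers move at their own pace and stop on an object; "newtons" is the grip in N (left out, the last holds). Time passes only in rows, so rows that repeat a pose let the fingers close. It gives the time, the measured TCP pose, the force, the opening and the grip force at its end, in the units of the state.
- ctrl.get_obs(): the state, without advancing time (a new reading comes with each control period).
- ctrl.get_image(name): name is "scene" or "top" or "wrist"; returns a dict with "img" (384x512x3 uint8, red, green, blue), "fx", "fy", "cx", "cy" (pixels), "rvec" (rotation vector, rad) and "tvec" (3), from world to camera coordinates, as OpenCV has them; the wrist camera has in their place "mount" (4x4, takes a point from camera to tool coordinates, whose origin is the TCP and whose axes are the flange's). Camera axes: x right, y down, z forward; pixel columns grow to the right and rows downward; lengths in m; the calibration is good to about 2 mm. A picture is of the moment at which its call begins: read the wrist's pose just before it. There is no depth.
- ctrl.finish_job(): hands the job in; it is judged then, once.
The state is a dict: "t": time; "q": joint angles; "dq": joint speeds; "effort": joint torques, N m; "tool_pos": TCP position; "tool_rot": TCP orientation; "contact_force": force on the tool from outside, world axes, zero at the start; "wrist_torque": the same for the moment, N m; "opening": finger opening in m; "grip_force": force on a finger pad.
Only numpy, scipy, OpenCV 4.12 (cv2) and the standard library are available. Lean on these libraries where they do the work, as an engineer would, in place of code of your own. Each camera call takes 0.05 s, during which the arm holds its last target. There are 200 camera calls.

## Task

Put the memory stick into the small wooden box on the desk, then close the box with its sliding lid: enter the lid's narrow end at the open front of the dovetail ways and push it along until it wedges tight. Where it goes tight differs from day to day, so go by feel: lean on it firmly, about 12 newtons, so that it stays clamped by itself when you let go, but do not ram it. Leave the other things on the desk alone.

Things in the scene. Friction and masses are not known exactly. Their poses are not given: they have to be found in the camera images.
- box: Open mid-brown wooden box, 140 (x) x 108 (y) x 48 mm, fixed to the desk on rubber feet. Origin: centre of its underside, on the desk. Its x axis is the sliding direction: the lid enters over the front end (x = -70) and goes towards +x. Both ends are open above a flat ledge, 34 mm above the desk, on which the lid runs between two dovetail rails, 48 mm high.
- box_in (a point): Middle of the floor of the box's cavity: box x = -6, y = -4.5 mm, 11 mm above the desk. The cavity is 102 (x) x 55 (y) mm and 23 mm deep below the ledge.
- box_mouth (a point): Middle of the ways at the box's front end, at ledge height: box x = -70, y = -1, z = 34 mm. The right (-y) rail is wood, straight along x, the foot of its flank at y = -38; keep the lid near it, for a lid that bears on the other rail alone jams early and half-tight. Both flanks lean inwards over the lid at 60 degrees to the ledge: 7 mm over the lid's 12 mm thickness.
- box_left (a point): Foot of the left (+y) rail's flank at the nominal setting: box x = 0, y = 36, z = 34 mm. That rail is a grey metal strip, x = -56 to 56, tapered 1 in 8 (foot at y = 36 - x/8), so the ways narrow towards +x. It is held fast by screws in slots; its true setting along x, up to 14 mm either way, is not measured, and the place where the lid goes tight shifts with it.
- lid: Loose lid of pale wood with a dark inlay, flat on the desk, 133 mm long (x = -73 to 60), 12 mm thick, 0.11 to 0.22 kg. Origin: underside, below the bar; z up, +x towards the narrow end, which enters first. Underside edges at y = -38 and y = 36 - x/8, top edges 7 mm further in. Tight, its origin is at box x = 0 +-15, y = 0, z = 34 mm; s mm short of that it has s/8 mm of play to +y.
- lid_bar (a point): Middle of the lid's pull bar: lid x = 0, y = -1, z = 30 mm. Grey metal, 12 mm thick (x), 44 long (y), from 14 to 34 mm above the underside. Pinch it from above, or push its -x face with shut fingers. Once it binds, the push climbs 20 N a mm; friction then keeps the lid clamped with 1 to 2 times the push. 9 N of clamping is tight (a 6 to 9 N push); 60 N harms the rails (a 24 N push).
- stick: Black memory stick with a metal plug, 17 (x) x 54 (y) x 8 mm, lying flat on the desk; origin: centre of its underside, y along its length. A drop of some 15 mm into the box does it no harm.
- stapler: Black stapler, 34 x 145 x 47 mm, origin at the centre of its underside; a bystander.
- eraser: Eraser in a blue sleeve, 22 x 52 x 13 mm, origin at the centre of its underside; a bystander.
- clip_box: Blue paper-clip box, 50 x 66 x 23 mm, origin at the centre of its underside; a bystander.
- calculator: Dark pocket calculator, 118 x 68 x 13 mm, origin at the centre of its underside; a bystander.
Things that resemble listed ones, but are neither listed nor needed, are in the scene too. Leave any pink look-alike of the lid alone.

How it is judged:
By the outcome, as a careful person would: the job done as asked, in the order asked, and still so for the second after the job is handed in, with the robot touching nothing.
It also fails if it takes over 72 s, if anything falls off the work surface, if the arm or the gripper's body presses on something with over 40 N, if the wrist force passes 120 N, or if a joint passes its speed limit or range.

## Working session

There is one attempt and no reset: what is moved stays moved. The work goes in short steps, Python scripts to look and compute and a tool call to move; the robot and the scene stay as the last step left them, time stands still between calls to the robot, and variables do not carry over. Pictures are saved under pics/ and viewed, at most 10 in all, crops included, and the job is handed in when it is done.

Besides the shell and the picture viewer there is one more tool, called after "Call:" by a JSON object that holds its "name" and its "arguments". servo_tool: Moves the arm, as the interface text tells. Its arguments: {"type":"object","properties":{"increments":{"type":"array"},"newtons":{"type":"number"}},"required":["increments"]}

```bash
mkdir -p pics
cat > h.py <<'E'
import numpy as np, cv2
from scipy.spatial.transform import Rotation as R
from station import ctrl
def ray(im,uv,obs=None):
    d=np.array([(uv[0]-im['cx'])/im['fx'],(uv[1]-im['cy'])/im['fy'],1.])
    if 'mount' in im:
        T=np.eye(4);T[:3,:3]=R.from_rotvec(obs['tool_rot']).as_matrix();T[:3,3]=obs['tool_pos'];M=T@im['mount']
        return M[:3,3],M[:3,:3]@d
    r=R.from_rotvec(im['rvec']).as_matrix()
    return -r.T@im['tvec'],r.T@d
def at(im,uv,z,obs=None):
    o,d=ray(im,uv,obs);return o+d*(z-o[2])/d[2]
def proj(im,P,obs=None):
    P=np.asarray(P,float)
    if 'mount' in im:
        T=np.eye(4);T[:3,:3]=R.from_rotvec(obs['tool_rot']).as_matrix();T[:3,3]=obs['tool_pos'];M=np.linalg.inv(T@im['mount'])
        c=P@M[:3,:3].T+M[:3,3]
    else: c=P@R.from_rotvec(im['rvec']).as_matrix().T+im['tvec']
    return np.c_[im['fx']*c[:,0]/c[:,2]+im['cx'],im['fy']*c[:,1]/c[:,2]+im['cy']]
def snap(name,fn):
    import pickle
    o=ctrl.get_obs();im=ctrl.get_image(name);pickle.dump((im,o),open(fn+'.pkl','wb'))
    cv2.imwrite('pics/'+fn+'.png',cv2.resize(im['img'][:,:,::-1],None,fx=1.5625,fy=1.5625,interpolation=cv2.INTER_CUBIC))
    return im,o
def load(fn):
    import pickle;return pickle.load(open(fn+'.pkl','rb'))
E
python3 - <<'E'
from h import *
im,o=snap('top','top1');snap('scene','sc1')
print(o['t'],o['tool_pos'],R.from_rotvec(o['tool_rot']).as_matrix().round(3))
print(at(im,(256,192),0),im['fx'],-R.from_rotvec(im['rvec']).as_matrix().T@im['tvec'])
E
```

```text
0.0 [0.16151596 0.60310739 0.21494454] [[-0.966  0.259 -0.001]
 [ 0.259  0.966 -0.002]
 [ 0.    -0.002 -1.   ]]
[ 4.32198647e-01 -1.24561424e-01 -2.22044605e-16] 488.58355876785305 [-0.99934167  0.11884454  1.85028239]
```

View pics/top1.png

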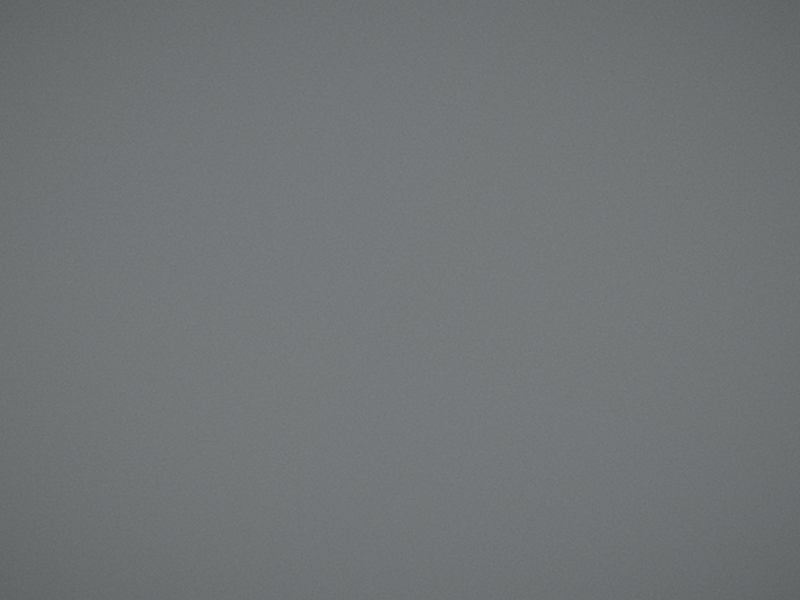

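View pics/sc1.png

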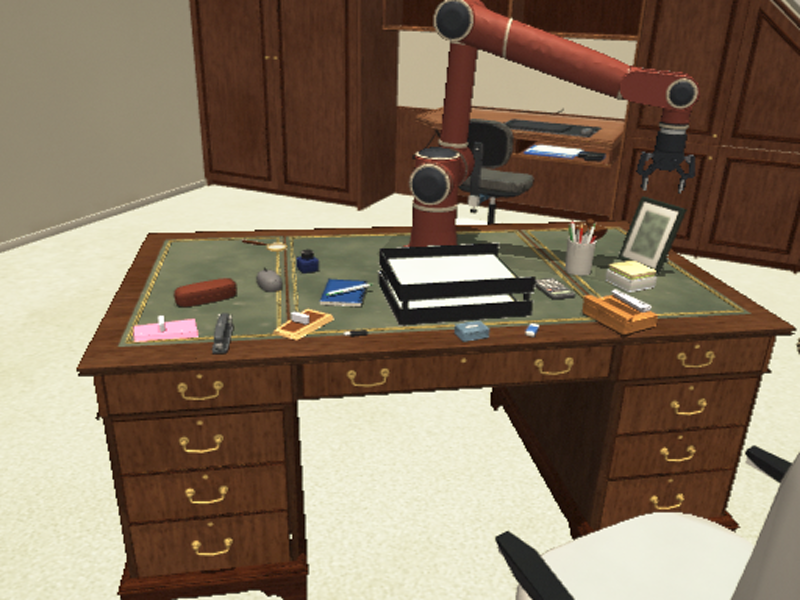

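The top camera shows only plain grey, so it is no use. The scene view shows the box at about (620,312), the lid at (305,322), the stick at (356,332), and the pink look-alike at (167,330). I'll zoom in on both ends.

Run:
```python
from h import *
im,o=load('sc1')
a=im['img'][:,:,::-1]
A=cv2.resize(a[190:230,170:270],(800,320),interpolation=cv2.INTER_CUBIC)
B=cv2.resize(a[180:215,340:427],(800,280)[0:2],interpolation=cv2.INTER_CUBIC)
B=cv2.resize(a[180:215,340:440],(800,280),interpolation=cv2.INTER_CUBIC)
cv2.imwrite('pics/crop1.png',np.vstack([A,B]))
s=.64
for n,uv,z in [('box',(620,318),.03),('lid',(303,325),.01),('stick',(357,333),.004),('clip',(472,332),.01),('stapler',(222,335),0.02),('eraser',(532,329),0.01)]:
    print(n,at(im,(uv[0]*s,uv[1]*s),z).round(3))
print(ray(im,(0,0))[0])
```

```text
box [0.524 0.375 0.03 ]
lid [ 0.493 -0.369  0.01 ]
stick [ 0.527 -0.245  0.004]
clip [0.544 0.018 0.01 ]
stapler [ 0.558 -0.543  0.02 ]
eraser [0.534 0.162 0.01 ]
[ 1.9290036  -0.29615237  0.70336954]
```

View pics/crop1.png

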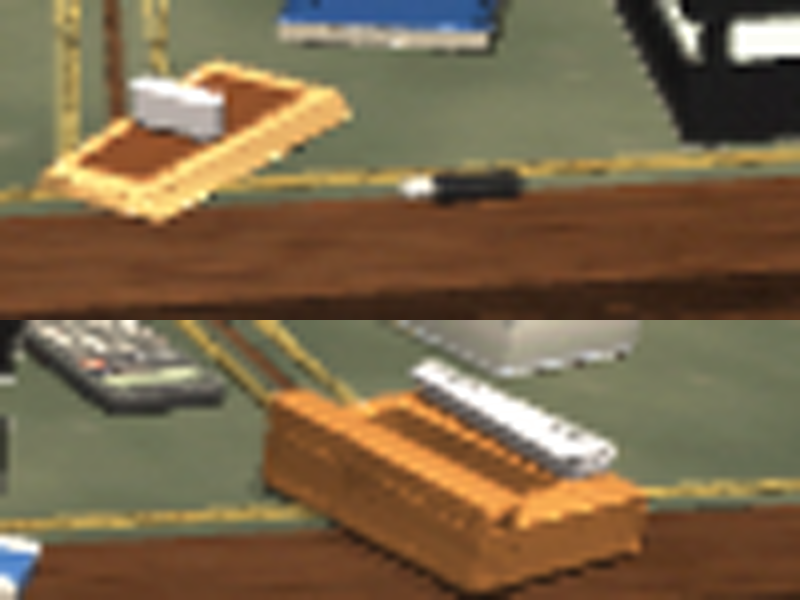

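The metal strip is on the box's upper-right side, away from the camera. That means box +x points towards world (+x,+y) and the front end faces the robot. Next I'll plan a wrist look.

```bash
cat >> h.py <<'E'
def go(p,yaw=None,cur=None):
    """increments from current pose to world p (TCP); yaw = world angle of tool x axis (deg)"""
    o=ctrl.get_obs() if cur is None else cur;Rm=R.from_rotvec(o['tool_rot']).as_matrix()
    d=Rm.T@(np.array(p)-o['tool_pos'])*100
    y0=np.degrees(np.arctan2(Rm[1,0],Rm[0,0]))
    t=0 if yaw is None else -((yaw-y0+180)%360-180)
    print('pos',o['tool_pos'].round(4),'yaw',y0.round(2),'t',round(o['t'],2),'inc cm',d.round(3),'turn',round(t,2),'F',np.round(o['contact_force'],1)); return d,t
E
python3 - <<'E'
from h import *
im,o=load('sc1')
for n,uv,z in [('pen cup top',(580,212),.1),('pencup base',(580,272),0),('frame base l',(625,262),0),('frame base r',(665,270),0),('notes',(630,288),0)]:
    print(n,at(im,(uv[0]*.64,uv[1]*.64),z).round(3))
w=ctrl.get_image('wrist');print(w['mount'].round(3),w['fx'])
go((.40,.38,.32))
E
```

```text
pen cup top [-0.118  0.489  0.1  ]
pencup base [0.15 0.41 0.  ]
frame base l [0.072 0.577 0.   ]
frame base r [0.141 0.671 0.   ]
notes [0.273 0.509 0.   ]
[[ 0.001 -0.962 -0.273  0.07 ]
 [ 1.     0.001  0.001  0.001]
 [-0.001 -0.273  0.962 -0.158]
 [ 0.     0.     0.     1.   ]] 283.51520349684233
pos [0.1616 0.6032 0.2152] yaw 165.0 t 0.15 inc cm [-28.808 -15.407 -10.457] turn 0 F [ 0.2 -0.1 -0.1]
```

Call:
{"name": "servo_tool", "arguments": {"increments": [[[8.5,-4.6,-2.6,0,0],[8.5,-9.2,-5.2,0,0],[8.5,-13.8,-7.8,0,0],[8.5,-18.4,-10.4,0,0],[8.5,-23,-13,0,0]]]}}

```text
t: 0.65
tool_pos: [0.341, 0.4269, 0.2159]
tool_rot: [-0.409, -3.115, 0.0]
contact_force: [0.8, 0.8, 0.3]
opening: 0.0848
grip_force: 0.0
```

Call:
{"name": "servo_tool", "arguments": {"increments": [[[8.5,-4.8,-1.5,0.5,0],[8.5,-5.5,-1.6,1,0],[8.5,-5.5,-1.6,1,0]]]}}

```text
t: 0.95
tool_pos: [0.3896, 0.3977, 0.2049]
tool_rot: [-0.415, -3.112, 0.002]
contact_force: [-0.6, -0.4, -0.0]
opening: 0.085
grip_force: 0.0
```

Run:
```python
from h import *
im,o=snap('wrist','w1');go((.4,.4,.2))
```

```text
pos [0.3887 0.3986 0.2053] yaw 164.94 t 1.0 inc cm [-1.055  0.431  0.53 ] turn 0 F [-0.4 -0.1 -0.1]
```

View pics/w1.png

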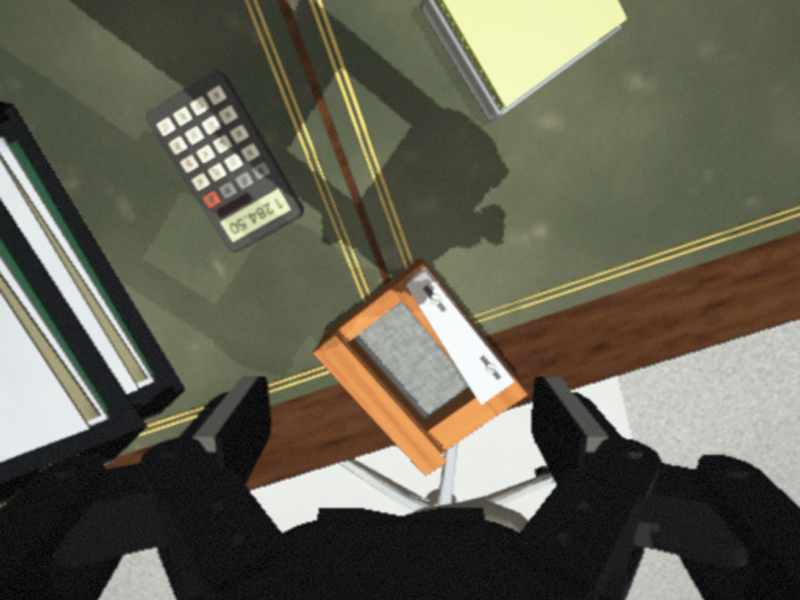

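The wrist view shows the box's top corners at roughly (315,353), (425,474), (526,390) and (421,261), with the metal strip on the right. I'll fit the pose and then go look at the stick and lid.

```bash
cat >> h.py <<'E'
from scipy.optimize import least_squares
def fit(im,o,P,uv,x0):
    P=np.array(P)/1000.;uv=(np.array(uv,float)+.5)*.64-.5
    def W(p,Q=P):
        c,s=np.cos(p[2]),np.sin(p[2]);return np.c_[p[0]+c*Q[:,0]-s*Q[:,1],p[1]+s*Q[:,0]+c*Q[:,1],Q[:,2]]
    r=least_squares(lambda p:(proj(im,W(p),o)-uv).ravel(),x0)
    print(r.x[:2].round(4),np.degrees(r.x[2]).round(2));print((r.fun.reshape(-1,2)).round(1).tolist());return r.x
E
python3 - <<'E'
from h import *
im,o=load('w1')
fit(im,o,[(-70,-54,48),(70,-54,48),(70,54,48),(-70,54,48),(-70,-31,48),(70,-31,48)],[(315,353),(425,474),(526,390),(421,261),(337,337),(446,461)],[.5,.37,.8])
go((.40,-.27,.2),165)
E
```

```text
[0.4671 0.3957] 24.96
[[-2.9, -0.4], [0.9, -0.5], [4.5, 4.6], [-0.7, 0.8], [-2.7, -1.9], [1.4, -2.1]]
pos [0.3887 0.3986 0.2053] yaw 164.94 t 1.0 inc cm [-18.463 -64.268   0.577] turn -0.06 F [-0.4 -0.1 -0.1]
```

Run:
```python
from h import *
im,o=load('w1')
fit(im,o,[(-70,-54,48),(70,-54,48),(70,54,34),(-70,54,34),(-70,-31,48),(70,-31,48)],[(315,353),(425,474),(526,390),(421,261),(337,337),(446,461)],[.5,.37,.8])
B=fit(im,o,[(-70,-54,48),(70,-54,48),(-70,-31,48),(70,-31,48)],[(315,353),(425,474),(337,337),(446,461)],[.5,.37,.8])
a=cv2.resize(im['img'][:,:,::-1],None,fx=4,fy=4,interpolation=cv2.INTER_CUBIC)
x0,y0=190*4,155*4
cv2.imwrite('pics/w1c.png',a[y0:y0+600,x0:x0+640])
```

```text
[0.4691 0.396 ] 24.13
[[-2.0, 0.0], [0.5, 0.7], [1.6, 1.6], [0.6, 0.2], [-1.6, -1.3], [1.1, -0.7]]
[0.4704 0.3968] 23.18
[[-0.8, -0.2], [0.2, 1.5], [-0.2, -1.2], [1.0, 0.3]]
```

View pics/w1c.png

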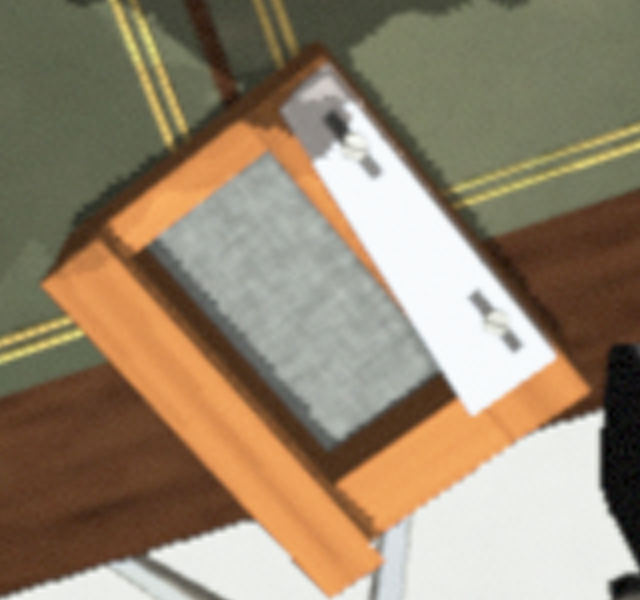

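Call:
{"name": "servo_tool", "arguments": {"increments": [[[8.5,-1.4,-4.8,-1,0],[8.5,-2.8,-9.6,-3,0],[8.5,-4.1,-14.3,-5,0],[8.5,-5.5,-19,-7,0],[8.5,-6.9,-23.8,-9,0]]]}}

```text
t: 1.5
tool_pos: [0.3926, 0.1645, 0.2918]
tool_rot: [0.404, 3.115, 0.001]
contact_force: [0.8, -0.7, 0.5]
opening: 0.0853
grip_force: 0.0
```

Call:
{"name": "servo_tool", "arguments": {"increments": [[[8.5,-1.4,-4.8,0,0],[8.5,-2.8,-9.6,0,0],[8.5,-4.1,-14.3,0,0],[8.5,-5.5,-19,0,0],[8.5,-6.9,-23.8,0,0]]]}}

```text
t: 2.0
tool_pos: [0.3988, -0.0835, 0.2913]
tool_rot: [0.405, 3.114, 0.001]
contact_force: [1.2, -0.0, 0.9]
opening: 0.085
grip_force: 0.0
```

Call:
{"name": "servo_tool", "arguments": {"increments": [[[8.5,-1.4,-4.6,2,0],[8.5,-2.8,-9,5,0],[8.5,-4,-13.3,8,0],[8.5,-4.7,-16.7,10,0],[8.5,-4.7,-16.7,10,0]]]}}

```text
t: 2.5
tool_pos: [0.3994, -0.2573, 0.1863]
tool_rot: [-0.413, -3.108, -0.006]
contact_force: [0.3, -0.3, 0.3]
opening: 0.085
grip_force: 0.0
```

Run:
```python
from h import *
im,o=snap('wrist','w2');go((.4,-.27,.2))
```

```text
pos [ 0.4004 -0.2562  0.1883] yaw 164.95 t 2.55 inc cm [-0.318 -1.342 -1.178] turn 0 F [ 0.6  0.7 -0.2]
```

View pics/w2.png

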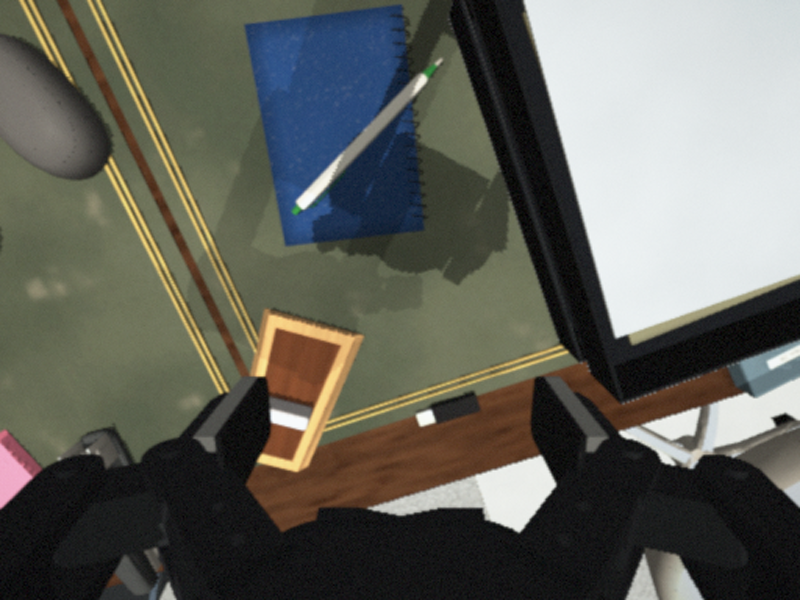

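The stick lies with its plug end at (418,419) and its far end at (478,401), centre about (448,410). The lid's narrow end points towards world +x (image down), and its bar is at (290,415).

Run:
```python
from h import *
im,o=load('w1')
c=lambda u,v:(((760+u+.5)/4)/.64-.5,((620+v+.5)/4)/.64-.5)
fit(im,o,[(-70,-54,48),(70,-54,48),(70,-31,48),(70,54,34),(-70,54,34),(-57,23,34),(45,-32,34)],[c(42,285),c(332,597),c(382,562),c(590,393),c(332,70),c(268,152),c(335,487)],[.47,.39,.4])
im,o=load('w2');g=lambda u,v,z:at(im,(u*.64,v*.64),z,o)
a=g(418,419,.006);b=g(478,401,.007);m=(a+b)/2;ang=np.degrees(np.arctan2(*(b-a)[[1,0]]))
print(a,b,m,'ang',ang,np.linalg.norm(b-a))
fit(im,o,[(-73,-31,12),(-73,38.1,12),(60,21.5,12)],[(270,312),(362,337),(305,469)],[.5,-.35,0])
print('bar',g(290,412,.034),g(312,408,.034))
y=ang if abs((ang-165+180)%360-180)<90 else ang+180
go((m[0],m[1],.09),y);go((m[0],m[1],.022),y)
# depth: detect
```

```text
[0.4713 0.396 ] 23.24
[[0.1, 0.5], [-1.0, 1.5], [0.7, 0.7], [0.9, 0.6], [-1.2, -3.3], [1.0, 0.3], [-0.6, 0.4]]
[ 0.52525095 -0.27395423  0.006     ] [ 0.52150718 -0.22082102  0.007     ] [ 0.52337906 -0.24738762  0.0065    ] ang 94.03040221759854 0.053274328349005425
[ 0.481  -0.3696] -30.14
[[2.1, 0.7], [-1.8, -1.4], [-0.4, 0.7]]
bar [ 0.47733452 -0.36591623  0.034     ] [ 0.47852657 -0.348295    0.034     ]
pos [ 0.4004 -0.2562  0.1883] yaw 164.95 t 2.55 inc cm [-11.696   4.015   9.784] turn 70.92 F [ 0.6  0.7 -0.2]
pos [ 0.4004 -0.2562  0.1883] yaw 164.95 t 2.55 inc cm [-11.728   3.996  16.584] turn 70.92 F [ 0.6  0.7 -0.2]
```

Call:
{"name": "servo_tool", "arguments": {"increments": [[[5,-2.4,0.8,1.8,8],[5,-4.7,1.6,3.6,16],[5,-7,2.4,5.4,24],[5,-9.4,3.2,7.2,32],[5,-11.7,4,9,40]]]}}

```text
t: 3.05
tool_pos: [0.5272, -0.246, 0.102]
tool_rot: [1.452, 2.783, 0.001]
contact_force: [-0.2, -0.2, -0.7]
opening: 0.0498
grip_force: 0.0
```

Call:
{"name": "servo_tool", "arguments": {"increments": [[[5,0,0,0,8],[5,0,0,0,16],[5,0,0,0,24],[5,0,0,0,31],[5,0,0,0,31]]]}}

```text
t: 3.55
tool_pos: [0.5261, -0.2464, 0.1025]
tool_rot: [2.137, 2.3, 0.002]
contact_force: [0.4, -0.1, 0.3]
opening: 0.0502
grip_force: 0.0
```

Run:
```python
from h import *
im,o=snap('wrist','w3');go((.5234,-.2474,.0215),94)
```

```text
pos [ 0.5258 -0.2467  0.1023] yaw 94.31 t 3.6 inc cm [-0.049 -0.261  8.076] turn 0.31 F [1.2 0.5 1. ]
```

View pics/w3.png

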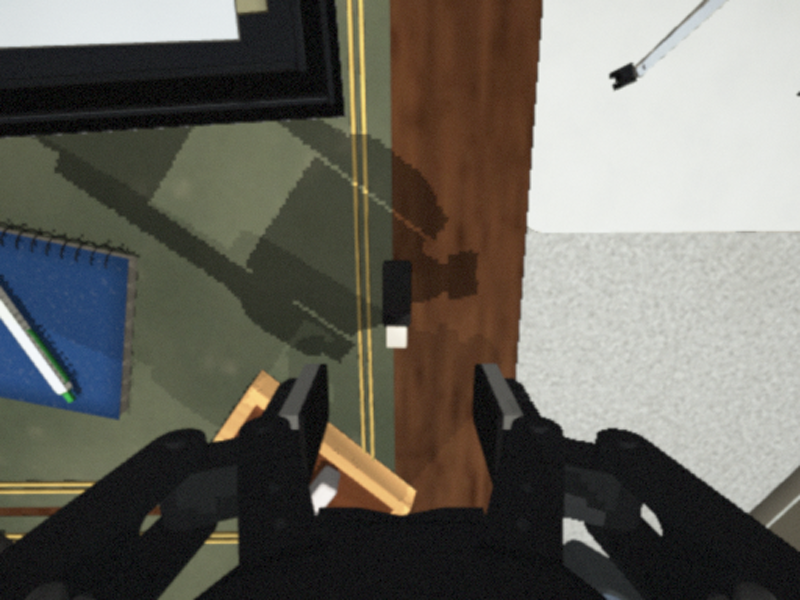

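The stick runs from (397,261) to (397,347), centred between the fingers. I'll recompute and descend.

Run:
```python
from h import *
im,o=load('w3');g=lambda u,v,z:at(im,(u*.64,v*.64),z,o)
a=g(396.5,347,.005);b=g(397.5,260,.007);m=(a+b)/2;print(a,b,m,np.degrees(np.arctan2(*(b-a)[[1,0]])))
go((m[0],m[1],.0215),np.degrees(np.arctan2(*(b-a)[[1,0]])))
print('lid corners',g(415,490,.012),g(400,515,.012),g(265,372,.012))
```

```text
[ 0.52582008 -0.27592638  0.005     ] [ 0.52245671 -0.22144444  0.007     ] [ 0.5241384  -0.24868541  0.006     ] 93.53259129328372
pos [ 0.5258 -0.2467  0.1023] yaw 94.31 t 3.6 inc cm [-0.183 -0.197  8.076] turn 0.77 F [1.2 0.5 1. ]
lid corners [ 0.54522042 -0.37327349  0.012     ] [ 0.5367932  -0.39385432  0.012     ] [ 0.44689755 -0.29537205  0.012     ]
```

Call:
{"name": "servo_tool", "arguments": {"increments": [[[5,-0.1,-0.1,3,0.8],[5,-0.2,-0.2,6,0.8],[5,-0.2,-0.2,7.5,0.8],[5,-0.2,-0.2,8.1,0.8],[5,-0.2,-0.2,8.1,0.8]]]}}

```text
t: 4.1
tool_pos: [0.5226, -0.2501, 0.0197]
tool_rot: [-2.156, -2.283, 0.0]
contact_force: [0.2, 0.4, 0.1]
opening: 0.0503
grip_force: 0.0
```

Call:
{"name": "servo_tool", "arguments": {"increments": [[[0.5,0,0,0,0],[0.5,0,0,0,0],[0.5,0,0,0,0],[0.5,0,0,0,0],[0.5,0,0,0,0]]], "newtons": 30}}

```text
t: 4.6
tool_pos: [0.5228, -0.2508, 0.0203]
tool_rot: [2.158, 2.282, 0.0]
contact_force: [0.0, 0.6, 0.1]
opening: 0.0049
grip_force: 0.0
```

Call:
{"name": "servo_tool", "arguments": {"increments": [[[0.5,0,0,-3,0],[0.5,0,0,-7,0],[0.5,0,0,-12,0],[0.5,0,0,-17,0],[0.5,0,0,-20,0]]]}}

```text
t: 5.1
tool_pos: [0.5239, -0.2514, 0.2252]
tool_rot: [2.154, 2.278, 0.002]
contact_force: [0.2, 0.0, -0.1]
opening: 0.0049
grip_force: 0.0
```

Run:
```python
from h import *
c,s=np.cos(np.radians(23.3)),np.sin(np.radians(23.3))
p=np.array([.4713,.396])+[c*-6-s*-3.5,s*-6+c*-3.5]*np.array([1,1])/1000
print(p);go((p[0],p[1],.2),23.3);o=ctrl.get_obs();print(o['opening'],o['grip_force'],o['q'])
```

```text
[0.46717373 0.39041216]
pos [ 0.5239 -0.2514  0.2252] yaw 93.2 t 5.1 inc cm [64.411 -2.089  2.261] turn 69.9 F [ 0.2  0.  -0.1]
0.0048866596624252395 0.0 [-5.75513482e-01 -6.09111479e-02  1.71116643e+00 -1.52172574e-05
  1.48481523e+00 -6.31400722e-01]
```

The grasp missed: the fingers closed to 5 mm. I'll look again.

Run:
```python
from h import *
im,o=snap('wrist','w4')
```

```text
(no output)
```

View pics/w4.png

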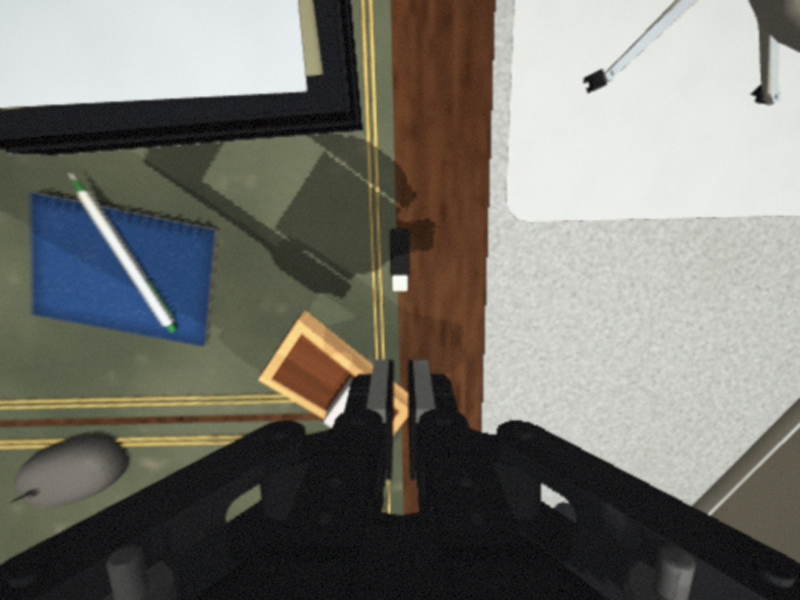

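Run:
```python
from h import *
im,o=load('w4');Rm=R.from_rotvec(o['tool_rot']).as_matrix()
for t in [(0,0,0),(0,0,.019),(.011,0,.019),(-.011,0,.019),(0,0.0025,.019)]:
    print(t,proj(im,[o['tool_pos']+Rm@np.array(t)],o)/.64)
g=lambda u,v,z:at(im,(u*.64,v*.64),z,o)
print(g(400,229,.007),g(400,290,.005))
s,os=snap('scene','sc2')
print(proj(s,[o['tool_pos']+Rm@np.array((0,0,.019)),[.524,-.2487,.004]])/.64, ctrl.get_obs()['t'])
a=s['img'][:,:,::-1];cv2.imwrite('pics/sc2c.png',cv2.resize(a[120:240,180:300],(600,600),interpolation=cv2.INTER_CUBIC))
```

```text
(0, 0, 0) [[401.14303702 367.69910019]]
(0, 0, 0.019) [[401.05594681 349.54252985]]
(0.011, 0, 0.019) [[401.10502892 325.14914791]]
(-0.011, 0, 0.019) [[401.00839531 373.17521406]]
(0, 0.0025, 0.019) [[406.89426347 349.55017761]]
[ 0.522818   -0.22244936  0.007     ] [ 0.52587891 -0.27580705  0.005     ]
[[354.36351417 249.07823636]
 [355.5395804  332.37516268]] 5.2
```

View pics/sc2c.png

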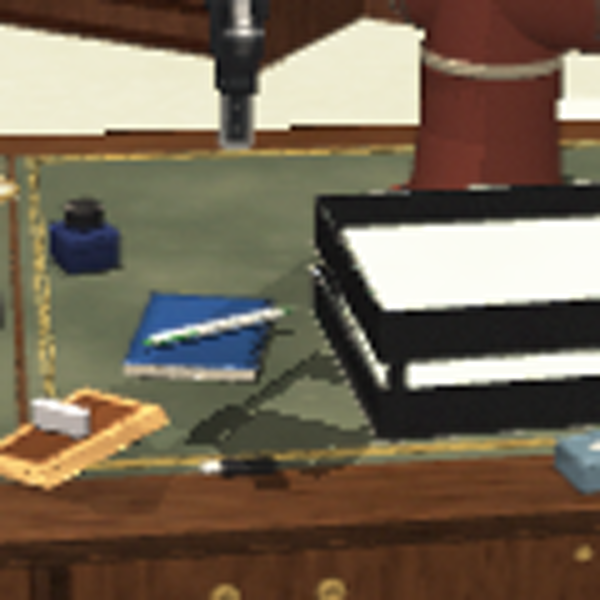

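Important finding: the stick hasn't moved. Both cameras put the real fingertips about 35 mm short of where TCP+19 mm says, so the tips sit about 16 mm behind the reported TCP. I'll check this by feel, lowering the open fingers astride the stick.

Call:
{"name": "servo_tool", "arguments": {"increments": [[[3.5,0.2,0,5,0],[3.5,0.2,0,10,0],[3.5,0.2,0,15,0],[3.5,0.2,0,19,0],[3.5,0.2,0,21.5,0]]]}}

```text
t: 5.7
tool_pos: [0.5191, -0.2465, -0.0007]
tool_rot: [-2.153, -2.277, 0.002]
contact_force: [-0.3, -0.6, 0.0]
opening: 0.0352
grip_force: 0.0
```

Call:
{"name": "servo_tool", "arguments": {"increments": [[[3.5,0,0,0.5,0],[3.5,0,0,1,0],[3.5,0,0,1.3,0],[3.5,0,0,1.3,0]]]}}

```text
t: 6.1
tool_pos: [0.5235, -0.2492, -0.0068]
tool_rot: [2.157, 2.281, 0.001]
contact_force: [0.3, -0.4, -0.4]
opening: 0.0352
grip_force: 0.0
```

Call:
{"name": "servo_tool", "arguments": {"increments": [[[3.5,0,0,0.2,0],[3.5,0,0,0.4,0],[3.5,0,0,0.4,0]]]}}

```text
t: 6.4
tool_pos: [0.5226, -0.2487, -0.0119]
tool_rot: [2.158, 2.282, 0.0]
contact_force: [0.4, 0.8, -0.8]
opening: 0.0348
grip_force: 0.0
```

Call:
{"name": "servo_tool", "arguments": {"increments": [[[3.5,0,0,0.15,0],[3.5,0,0,0.3,0],[3.5,0,0,0.3,0]]]}}

```text
t: 6.7
tool_pos: [0.5223, -0.2485, -0.0155]
tool_rot: [-2.158, -2.282, 0.0]
contact_force: [0.4, -0.6, 0.3]
opening: 0.0349
grip_force: 0.0
```

Call:
{"name": "servo_tool", "arguments": {"increments": [[[1,0,0,0,0],[1,0,0,0,0],[1,0,0,0,0],[1,0,0,0,0],[1,0,0,0,0]]], "newtons": 30}}

```text
t: 7.2
tool_pos: [0.5229, -0.2489, -0.0147]
tool_rot: [2.158, 2.282, 0.0]
contact_force: [1.4, 0.4, 3.5]
opening: 0.0165
grip_force: 31.4
```

Stick gripped (16.5 mm). I'll lift it and carry it over the tray to the box.

Call:
{"name": "servo_tool", "arguments": {"increments": [[[1,0,0,-4,0],[1,0,0,-8.5,0],[1,0,0,-13.5,0],[1,0,0,-18.5,0],[1,0,0,-23,0]]]}}

```text
t: 7.7
tool_pos: [0.5222, -0.2484, 0.2168]
tool_rot: [2.158, 2.282, 0.0]
contact_force: [0.9, -0.3, 0.0]
opening: 0.0162
grip_force: 30.4
```

Call:
{"name": "servo_tool", "arguments": {"increments": [[[1,4.8,0,0,0],[1,9.6,-0.2,0,0],[1,14.4,-0.4,0,0],[1,19.2,-0.6,0,0],[1,24,-0.8,0,0]]]}}

```text
t: 8.2
tool_pos: [0.5001, -0.0076, 0.2142]
tool_rot: [-2.159, -2.281, 0.001]
contact_force: [0.4, 1.0, 0.1]
opening: 0.0159
grip_force: 30.5
```

Call:
{"name": "servo_tool", "arguments": {"increments": [[[1,4.8,0,0,4],[1,9.6,-0.2,0,11],[1,14.4,-0.4,0,18],[1,19.2,-0.6,0,25],[1,24,-0.8,0,32]]]}}

```text
t: 8.7
tool_pos: [0.4787, 0.2316, 0.2142]
tool_rot: [-2.708, -1.592, 0.001]
contact_force: [1.9, -0.2, -0.2]
opening: 0.0162
grip_force: 30.5
```

Run:
```python
from h import *
go((.438,.377,.18),23.3);o=ctrl.get_obs();print(o['opening'],o['grip_force'],o['q'].round(2))
```

```text
pos [0.4787 0.2316 0.2142] yaw 60.92 t 8.7 inc cm [ 10.732 -10.624   3.421] turn 37.62 F [ 1.9 -0.2 -0.2]
0.01624804574424325 30.451136827468872 [ 0.31 -0.17  1.83 -0.    1.48  0.82]
```

Call:
{"name": "servo_tool", "arguments": {"increments": [[[1,2,-3,0,7.6],[1,4,-6,1,15.2],[1,6,-9,2,22.8],[1,8,-12,3.5,30.4],[1,8.4,-12.9,4.5,37.6]]]}}

```text
t: 9.2
tool_pos: [0.4047, 0.3675, 0.168]
tool_rot: [3.076, 0.639, -0.004]
contact_force: [0.1, -0.6, 0.1]
opening: 0.0161
grip_force: 30.5
```

Call:
{"name": "servo_tool", "arguments": {"increments": [[[1,0,0,0,0],[1,0,0,0,0]]]}}

```text
t: 9.4
tool_pos: [0.4069, 0.3651, 0.1694]
tool_rot: [3.073, 0.647, -0.002]
contact_force: [-0.3, 0.1, 0.1]
opening: 0.0161
grip_force: 30.4
```

Run:
```python
from h import *
im,o=snap('wrist','w5')
go((.407,.368,.16),23.3)
```

```text
pos [0.4076 0.365  0.1701] yaw 23.7 t 9.45 inc cm [ 0.066 -0.294  1.01 ] turn 0.4 F [ 0.6 -0.1 -0.2]
```

View pics/w5.png

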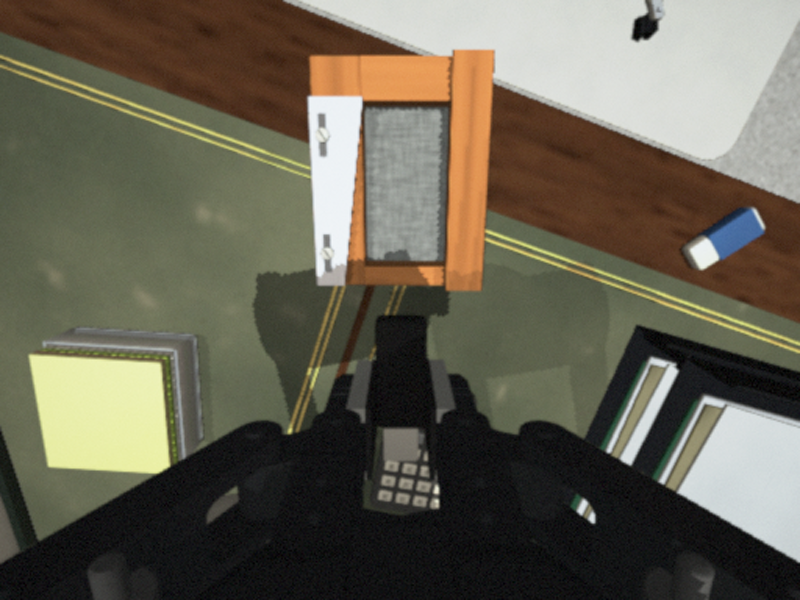

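The box is clearly visible. Corners: wood rail (494,50), (453,52), (481,290), (446,290); ledge (310,57); cavity (448,103), (363,103). The stick is held lengthwise, from (401,318) to (402,460). That was my last picture, so everything from here is numeric.

Run:
```python
from h import *
im,o=load('w5')
B=fit(im,o,[(70,-54,48),(70,-31,48),(-70,-54,48),(-70,-31,48),(70,54,34),(45,-32,34),(45,23,34),(-57,23,34)],[(494,50),(453,52),(481,290),(446,290),(310,57),(448,103),(363,103),(364,263)],[.47,.39,.4])
c,s=np.cos(B[2]),np.sin(B[2])
def loc(u,v,z):
    d=at(im,(u*.64,v*.64),z,o)[:2]-B[:2];return (np.array([c*d[0]+s*d[1],-s*d[0]+c*d[1]])*1000).round(1)
print('strip',loc(308,97,.048),loc(363,97,.048),loc(346,285,.048),loc(318,285,.048))
Rm=R.from_rotvec(o['tool_rot']).as_matrix();zt=o['tool_pos'][2]+.018
for p in [(401,318),(402,460)]: print('stick tool',(Rm.T@(at(im,(p[0]*.64,p[1]*.64),zt,o)-o['tool_pos'])).round(4))
p=B[:2]+[c*-.006-s*-.0035,s*-.006+c*-.0035];print(p)
go((p[0],p[1],.1),np.degrees(B[2]))
```

```text
[0.4695 0.395 ] 23.62
[[0.3, 0.1], [0.4, -1.3], [0.1, 0.8], [-0.2, 0.7], [-1.4, -0.7], [2.0, -0.4], [-1.3, -0.7], [0.0, 2.5]]
strip [45.2 52.2] [45.4 20.4] [-66.4  33.6] [-66.5  51.7]
stick tool [ 0.0249 -0.0006 -0.018 ]
stick tool [-0.0296 -0.0001 -0.018 ]
[0.46537371 0.38940389]
pos [0.4076 0.365  0.1701] yaw 23.7 t 9.45 inc cm [6.27  0.09  7.012] turn 0.08 F [ 0.6 -0.1 -0.2]
```

Call:
{"name": "servo_tool", "arguments": {"increments": [[[1,3,0.1,1,0],[1,6.4,0.1,4,0],[1,6.4,0.1,7,0],[1,6.4,0.1,8,0],[1,6.4,0.1,8,0]]]}}

```text
t: 9.95
tool_pos: [0.4655, 0.3887, 0.0882]
tool_rot: [3.074, 0.641, -0.005]
contact_force: [0.4, 0.2, 0.2]
opening: 0.0159
grip_force: 30.5
```

Run:
```python
from h import *
go((.4672,.3902,.0155),23.62)
```

```text
pos [0.4655 0.3887 0.0882] yaw 23.57 t 9.95 inc cm [ 0.24  -0.075  7.271] turn -0.05 F [0.4 0.2 0.2]
```

Call:
{"name": "servo_tool", "arguments": {"increments": [[[1,0.2,0,2.5,0],[1,0.2,0,4.5,0],[1,0.2,0,6,0],[1,0.2,0,7.2,0],[1,0.2,0,7.2,0]]]}}

```text
t: 10.45
tool_pos: [0.4673, 0.3905, 0.0169]
tool_rot: [3.074, 0.643, -0.003]
contact_force: [-0.8, -0.9, -0.3]
opening: 0.0161
grip_force: 30.5
```

Call:
{"name": "servo_tool", "arguments": {"increments": [[[1.9,0,0,0,0],[2.2,0,0,0,0],[2.2,0,0,0,0],[2.2,0,0,-1,0],[2.2,0,0,-3,0]]]}}

```text
t: 10.95
tool_pos: [0.4669, 0.3903, 0.0472]
tool_rot: [3.074, 0.642, -0.005]
contact_force: [0.8, 0.9, 0.1]
opening: 0.0219
grip_force: 0.0
```

Call:
{"name": "servo_tool", "arguments": {"increments": [[[2.2,-3,0,-4,0],[2.2,-6.5,0,-8,0],[2.2,-9,0,-12,0],[2.2,-9,0,-12,0]]]}}

```text
t: 11.35
tool_pos: [0.3869, 0.3568, 0.1768]
tool_rot: [-3.069, -0.643, -0.02]
contact_force: [0.5, 1.3, 0.8]
opening: 0.0219
grip_force: 0.0
```

Run:
```python
from h import *
im,o=snap('wrist','w6');go((.407,.368,.16),23.3)
B=(.4695,.395,np.radians(23.62));c,s=np.cos(B[2]),np.sin(B[2])
# orthorectify at z=14mm over box; find dark/metal pixels in the cavity
g=im['img'].astype(int)
rows=[]
for X in range(40,-60,-6):
    P=[[B[0]+(c*X-s*Y)/1000,B[1]+(s*X+c*Y)/1000,.016] for Y in range(22,-32,-4)]
    uv=proj(im,P,o).round().astype(int);rows.append([int(g[v,u].mean()) for u,v in uv])
print('\n'.join(' '.join('%3d'%k for k in r) for r in rows))
```

```text
pos [0.3868 0.3564 0.1737] yaw 23.64 t 11.4 inc cm [ 2.304 -0.254  1.396] turn 0.34 F [1.3 0.4 0.9]
130 127 134 156 154 152 160 147 138 145 143 162 157  85
126 131 130 143 140 146 143 146 146 157 150 147 150  86
120 125 143 141 147 150 144 140 151 150 156 150 137  84
117 133 155 151 118  39  41  43  74 159 153 160 131  87
104 135 147 146  88  35  31  36  49 159 151 145 139  87
116 142 145 141  82  39  34  37  49 151 143 141 144  91
110 143 153 150  96  39  36  39  46 150 143 150 144  94
104 131 151 148  92  35  31  35  55 153 152 144 142  87
101 155 159 152  92  33  35  31  59 152 145 145 127  86
100 139 145 145  94  31  33  32  60 153 136 143 142  87
119 135 167 150 145 237 238 237 144 161 155 156 152  94
115 139 158 156 160 233 235 235 133 151 160 156 134  86
111 131 150 152 154 155 143 142 155 152 154 143 130  84
118 149 156 156 166 158 146 147 142 152 153 144 148  86
107 139 148 147 145 152 152 144 156 158 165 154 140  88
107 153 156 148 147 151 148 145 152 148 148 152 142  86
 92 130 137 129 127 132 126 130 126 121 143 135 116  61
```

The stick lies flat inside the cavity. Now to the lid.

Call:
{"name": "servo_tool", "arguments": {"increments": [[[2.2,-1.4,4,-2.5,0],[2.2,-2.8,8,-5,0],[2.2,-4.4,12.5,-7.5,0],[2.2,-6,17.2,-8,0],[2.2,-7.5,21.5,-8,0]]]}}

```text
t: 11.9
tool_pos: [0.4035, 0.1263, 0.2493]
tool_rot: [3.074, 0.644, 0.004]
contact_force: [0.9, -0.5, 0.3]
opening: 0.022
grip_force: 0.0
```

Call:
{"name": "servo_tool", "arguments": {"increments": [[[2.2,-1.6,4.6,0,0],[2.2,-3.2,9.2,0,0],[2.2,-4.8,13.8,0,0],[2.2,-6.4,18.4,0,0],[2.2,-8,23,0,0]]]}}

```text
t: 12.4
tool_pos: [0.4213, -0.117, 0.2474]
tool_rot: [-3.075, -0.641, 0.001]
contact_force: [0.1, 0.1, -0.1]
opening: 0.0222
grip_force: 0.0
```

Call:
{"name": "servo_tool", "arguments": {"increments": [[[4,-1.6,4.6,0,-7],[4,-3.2,9.2,0,-14],[4,-4.8,13.8,2,-21],[4,-6.4,18.4,4,-29],[4,-8,23,6,-36.4]]]}}

```text
t: 12.9
tool_pos: [0.4395, -0.3525, 0.1894]
tool_rot: [-2.716, -1.577, 0.0]
contact_force: [1.0, 1.4, 0.3]
opening: 0.0399
grip_force: 0.0
```

Run:
```python
from h import *
go((.446,-.43,.16),60)
```

```text
pos [ 0.4395 -0.3525  0.1894] yaw 60.27 t 12.9 inc cm [-6.411  4.415  2.934] turn 0.27 F [1.  1.4 0.3]
```

Call:
{"name": "servo_tool", "arguments": {"increments": [[[4,-3.2,2.2,1.5,0],[4,-6.4,4.4,3,0],[4,-6.4,4.4,3,0],[4,-6.4,4.4,3,0]]]}}

```text
t: 13.3
tool_pos: [0.4453, -0.4279, 0.1589]
tool_rot: [-2.718, -1.567, 0.001]
contact_force: [-0.7, 0.9, -1.0]
opening: 0.04
grip_force: 0.0
```

```bash
cat > lid.py <<'E'
from h import *
import sys
im,o=snap('wrist',sys.argv[1]);x0=[float(v) for v in sys.argv[2:5]]
hsv=cv2.cvtColor(im['img'],cv2.COLOR_RGB2HSV);K=np.ones((3,3),np.uint8)
# pale wood: yellowish-orange, bright, moderate saturation
m=((hsv[...,0]>8)&(hsv[...,0]<26)&(hsv[...,1]>50)&(hsv[...,2]>150)).astype(np.uint8)
Q=np.array([(-73,-31,12),(-73,38.1,12),(60,21.5,12),(60,-31,12)])/1000
c,s=np.cos(np.radians(x0[2])),np.sin(np.radians(x0[2]))
W=lambda p,Q=Q:np.c_[p[0]+np.cos(p[2])*Q[:,0]-np.sin(p[2])*Q[:,1],p[1]+np.sin(p[2])*Q[:,0]+np.cos(p[2])*Q[:,1],Q[:,2]+p[3]]
n,l,st,_=cv2.connectedComponentsWithStats(m);i=1+np.argmax(st[1:,4]);print('blob',st[i])
cs,_=cv2.findContours((l==i).astype(np.uint8),cv2.RETR_EXTERNAL,cv2.CHAIN_APPROX_NONE)
C=max(cs,key=cv2.contourArea)[:,0].astype(float);h=cv2.convexHull(C.astype(np.float32))
print('hull poly',cv2.approxPolyDP(h,4,True)[:,0].tolist())
z=float(sys.argv[5]) if len(sys.argv)>5 else 0.
M=(l==i).astype(np.uint8);M=cv2.drawContours(M*0,[h.astype(int)],-1,1,-1).astype(float)
# edges lie on hull of silhouette: outer hull of under+top edges
U=np.array([(-73,-38,0),(-73,45.1,0),(60,28.5,0),(60,-38,0)])/1000
def hullpts(p):
    pts=proj(im,np.r_[W(p),W(p,U)],o).astype(np.float32);return cv2.convexHull(pts)
D=h[:,0];D=np.vstack([D[k]+(D[(k+1)%len(D)]-D[k])*t for k in range(len(D)) for t in np.linspace(0,1,max(2,int(np.linalg.norm(D[(k+1)%len(D)]-D[k])/3)),endpoint=False)])
f=lambda p:[cv2.pointPolygonTest(hullpts([*p,z]),(float(u),float(v)),True) for u,v in D]
r=least_squares(f,[x0[0],x0[1],np.radians(x0[2])],loss='soft_l1',x_scale=[.01,.01,.1],diff_step=1e-3)
print('lid',r.x[:2].round(4),np.degrees(r.x[2]).round(2),'rms px',np.sqrt(np.mean(np.square(f(r.x)))).round(2))
# bar: grey/bright low-saturation near expected
b=((hsv[...,1]<40)&(hsv[...,2]>110)).astype(np.uint8)
inlid=np.zeros_like(b);cv2.fillPoly(inlid,[proj(im,W([*r.x,z],np.array([(-14,-30,34),(-14,28,34),(14,28,34),(14,-30,34)])/1000),o).astype(int)],1)
n,l2,st2,_=cv2.connectedComponentsWithStats(b*inlid)
if n>1:
    j=1+np.argmax(st2[1:,4]);v,u=np.nonzero(l2==j);rc=cv2.minAreaRect(np.c_[u,v].astype(np.float32))
    print('bar px',rc,'world z34',at(im,rc[0],.034+z,o).round(4),'pred',W([*r.x,z],np.array([(0,-1,34)])/1000).round(4), 'ends',[at(im,q,.034+z,o)[:2].round(4).tolist() for q in cv2.boxPoints(rc)])
E
python3 lid.py w7 .481 -.37 -30; python3 -c "
from h import *
go((.446,-.43,.16),60)"
```

```text
blob [ 189   75  170  145 5802]
hull poly [[191.0, 75.0], [318.0, 94.0], [358.0, 219.0], [193.0, 150.0]]
lid [ 0.4838 -0.403 ] -47.83 rms px 20.69
bar px ((266.2000427246094, 138.89999389648438), (2.8460497856140137, 13.597792625427246), 18.43494987487793) world z34 [ 0.4763 -0.3914  0.034 ] pred [[ 0.4831 -0.4037  0.034 ]] ends [[0.4704, -0.3948], [0.4802, -0.3861], [0.4821, -0.3881], [0.4723, -0.3969]]
pos [ 0.4458 -0.4274  0.16  ] yaw 59.98 t 13.35 inc cm [-0.211  0.149  0.002] turn -0.02 F [ 0.3 -0.  -0.4]
```

Run:
```python
from h import *
im,o=load('w7');hsv=cv2.cvtColor(im['img'],cv2.COLOR_RGB2HSV)
p=(.481,-.37,np.radians(-30));c,s=np.cos(p[2]),np.sin(p[2])
for z,Y in[(.012,range(-46,54,4))]:
  for X in range(-80,76,8):
    uv=proj(im,[[p[0]+(c*X-s*y)/1000,p[1]+(s*X+c*y)/1000,z] for y in Y],o).round().astype(int)
    print('%4d'%X,' '.join('%2d/%2d/%2d'%tuple(hsv[v,u]//np.array([2,8,8])) if 0<=v<384 and 0<=u<512 else 'xx' for u,v in uv))
print(uv[0],uv[-1])
```

```text
-80 17/ 5/10 18/ 5/10 16/ 5/10 19/ 6/10 17/ 5/10 17/ 6/15 17/ 6/18 17/ 6/19 18/ 6/17 18/ 6/10 18/ 6/10 17/ 6/ 9 19/ 6/ 9 20/ 6/16 19/ 6/17 19/ 6/18 20/ 6/17 19/ 6/17 19/ 6/18 16/ 6/18 18/ 6/18 19/ 7/18 19/ 6/18 17/ 6/18 19/ 7/18
 -72 18/ 6/10 16/ 5/10 17/ 6/10  9/13/17  8/14/21  8/14/23  9/11/15  9/13/17  8/13/18  8/14/19 11/10/12 11/10/13 10/11/19 11/10/25 16/ 7/18 15/ 7/18 13/ 7/19 13/ 9/21 17/ 6/18 17/ 7/17 16/ 7/18 18/ 6/17 18/ 7/18 19/ 7/18 19/ 7/18
 -64 18/ 5/10 19/ 6/10  8/15/15  8/15/23  8/15/27  8/15/27  8/16/26  8/16/26  8/15/27  8/16/26  8/16/25  8/16/26 13/10/31 13/10/31 13/10/31 13/11/31 13/10/31 12/10/31 13/11/31 13/10/31 11/13/31  8/15/28 18/ 6/17 18/ 6/18 17/ 6/18
 -56 16/ 6/10 16/ 5/10  8/15/15  8/16/24  8/15/27  5/18/12  5/19/12  5/19/12  5/20/12  5/18/12  5/19/12  6/19/12  5/20/17  5/20/21  5/20/20  5/19/20  5/21/18  5/20/21 11/12/31 13/10/31  9/15/29  8/14/25 20/ 7/17 18/ 6/18 19/ 7/18
 -48 15/ 7/11 11/14/16  8/15/15  8/16/24  8/15/27  6/20/12  5/19/12  5/19/12  5/19/12  4/19/11  5/18/12  5/19/12  5/21/19  5/20/21  5/20/20  5/20/20  5/20/19  5/20/21 13/11/31 13/10
[... 2818 characters left out ...]
6/17  8/14/23 10/14/30 13/10/31 14/ 8/31 14/ 8/31 13/10/31 14/ 8/31 14/ 7/31 14/ 9/31 14/ 8/31 14/ 8/31 14/ 8/31 14/ 9/31 13/ 9/31 14/ 9/31 10/14/31  8/15/27  5/17/14  5/17/14  5/17/14  6/18/14  6/17/13  5/18/11  5/18/12
  64 18/ 6/17 11/14/28 20/ 7/17 16/12/26 17/11/26 20/ 7/17 19/ 6/17 20/ 6/17 18/ 6/17 17/ 6/17  6/17/16  6/18/15  6/18/14  7/16/15  6/19/13  6/18/15  6/18/14  5/18/14  6/19/13  6/18/13  6/19/13  6/18/13  5/18/12  5/18/12  6/18/14
  72 16/12/27 16/10/24 19/ 6/17 18/ 6/17 19/ 6/18 19/ 6/18 18/ 7/17  6/18/15  6/18/15  6/18/13  5/19/13  6/17/13  6/18/13  6/18/14  5/18/14  5/18/14  6/18/14  6/19/13  6/19/13  5/18/14  6/18/14  5/18/14  6/18/15  5/17/15  6/18/15
[326 161] [332  64]
```

```bash
sed -i "s/^m=.*/m=((hsv[...,0]>13)\&(hsv[...,0]<29)\&(hsv[...,1]>60)\&(hsv[...,2]>110)).astype(np.uint8);m=cv2.morphologyEx(m,cv2.MORPH_OPEN,K)/; s/^im,o=snap.*;x0/import os\nim,o=load(sys.argv[1]) if os.path.exists(sys.argv[1]+'.pkl') else snap('wrist',sys.argv[1]);x0/" lid.py
python3 lid.py w7 .481 -.37 -30
```

```text
blob [ 189   75  139   96 4374]
hull poly [[191.0, 75.0], [319.0, 94.0], [327.0, 170.0], [195.0, 154.0]]
lid [ 0.4809 -0.3769] -32.18 rms px 5.34
bar px ((261.1836853027344, 122.48945617675781), (12.59300708770752, 45.27486038208008), 1.9091525077819824) world z34 [ 0.4798 -0.3754  0.034 ] pred [[ 0.4804 -0.3777  0.034 ]] ends [[0.4631, -0.3906], [0.4856, -0.3546], [0.4958, -0.3609], [0.4737, -0.3971]]
```

```bash
python3 - <<'E'
s=open('lid.py').read()
a,b=s.split("n,l,st,_=cv2.conn",1)
pre='''z=float(sys.argv[5]) if len(sys.argv)>5 else 0.
U=np.array([(-73,-38,0),(-73,45.1,0),(60,28.5,0),(60,-38,0)])/1000
p0=[x0[0],x0[1],np.radians(x0[2]),z];roi=np.zeros_like(m)
cv2.fillPoly(roi,[cv2.convexHull(proj(im,np.r_[W(p0),W(p0,U)],o).astype(int))],1);m*=cv2.dilate(roi,np.ones((13,13),np.uint8))
'''
open('lid.py','w').write(a+pre+"n,l,st,_=cv2.conn"+b.replace("loss='soft_l1',","loss='soft_l1',f_scale=.7,"))
E
python3 lid.py w7 .4803 -.3746 -31.5;  python3 -c "
from h import *
go((.4798,-.3754,.05),58.5)"
```

```text
blob [ 189   75  133   88 4341]
hull poly [[191.0, 75.0], [319.0, 94.0], [320.0, 162.0], [195.0, 154.0]]
lid [ 0.4808 -0.3754] -31.34 rms px 2.49
bar px ((261.1836853027344, 122.48945617675781), (12.59300708770752, 45.27486038208008), 1.9091525077819824) world z34 [ 0.4798 -0.3754  0.034 ] pred [[ 0.4803 -0.3763  0.034 ]] ends [[0.4631, -0.3906], [0.4856, -0.3546], [0.4958, -0.3609], [0.4737, -0.3971]]
pos [ 0.4458 -0.4274  0.16  ] yaw 59.98 t 13.35 inc cm [ 6.197  0.362 11.008] turn 1.48 F [ 0.3 -0.  -0.4]
```

Call:
{"name": "servo_tool", "arguments": {"increments": [[[4,3,0.2,3,1.4],[4,6.2,0.35,7,1.4],[4,6.2,0.35,10,1.4],[4,6.2,0.35,12,1.4],[4,6.2,0.35,12,1.4]]]}}

```text
t: 13.85
tool_pos: [0.4786, -0.3724, 0.038]
tool_rot: [-2.733, -1.537, 0.002]
contact_force: [-1.0, 0.2, 0.6]
opening: 0.0401
grip_force: 0.0
```

```bash
python3 -c "
from h import *
go((.4801,-.3757,.004),58.6)"
```

```text
pos [ 0.4786 -0.3724  0.038 ] yaw 58.72 t 13.85 inc cm [-0.206  0.321  3.394] turn 0.12 F [-1.   0.2  0.6]
```

Call:
{"name": "servo_tool", "arguments": {"increments": [[[4,0,0.1,1.5,0],[4,-0.1,0.1,2.6,0],[4,-0.1,0.1,3.2,0],[4,-0.1,0.1,3.4,0],[4,-0.1,0.1,3.4,0]]]}}

```text
t: 14.35
tool_pos: [0.4803, -0.3773, 0.0068]
tool_rot: [-2.74, -1.537, 0.0]
contact_force: [-0.4, 0.6, 0.1]
opening: 0.0402
grip_force: 0.0
```

Call:
{"name": "servo_tool", "arguments": {"increments": [[[0.5,0,0,0,0],[0.5,0,0,0,0],[0.5,0,0,0,0],[0.5,0,0,0,0],[0.5,0,0,0,0]]], "newtons": 60}}

```text
t: 14.85
tool_pos: [0.4809, -0.3777, 0.0078]
tool_rot: [2.738, 1.537, 0.001]
contact_force: [-1.2, 0.2, 3.7]
opening: 0.01
grip_force: 62.3
```

The bar is gripped. I'll plan the carry to just in front of the box.

```bash
cat >> h.py <<'E'
BX=(.4695,.395,np.radians(23.62))
def bw(X,Y):
    c,s=np.cos(BX[2]),np.sin(BX[2]);return BX[0]+(c*X-s*Y)/1000,BX[1]+(s*X+c*Y)/1000
def wb(p):
    d=np.array(p[:2])-BX[:2];c,s=np.cos(BX[2]),np.sin(BX[2]);return (np.array([c*d[0]+s*d[1],-s*d[0]+c*d[1]])*1000)
def bf():
    o=ctrl.get_obs();F=o['contact_force'];c,s=np.cos(BX[2]),np.sin(BX[2])
    print('t',round(o['t'],2),'TCP box',wb(o['tool_pos']).round(1),'z',(o['tool_pos'][2]*1000).round(1),'F box',np.round([c*F[0]+s*F[1],-s*F[0]+c*F[1],F[2]],1),'open',o['opening'].round(4),'grip',round(o['grip_force'],1),'yaw-box',(np.degrees(np.arctan2(*R.from_rotvec(o['tool_rot']).as_matrix()[[1,0],0]))-113.62).round(2))
E
python3 - <<'E'
from h import *
p=bw(-140,2);print(p);go((*p,.24),113.62)
E
```

```text
(np.float64(0.34042745266319085), np.float64(0.3407388027777938))
pos [ 0.4809 -0.3777  0.0078] yaw 58.6 t 14.85 inc cm [ 53.998 -49.382 -23.322] turn -55.02 F [-1.2  0.2  3.7]
```

Call:
{"name": "servo_tool", "arguments": {"increments": [[[0.5,0,0,-1,0],[0.5,0,0,-4,0],[0.5,0,0,-9,0],[0.5,0,0,-14,0],[0.5,0,0,-18,0]]]}}

```text
t: 15.35
tool_pos: [0.4804, -0.3771, 0.1898]
tool_rot: [2.738, 1.537, 0.001]
contact_force: [0.5, -0.4, -2.3]
opening: 0.0102
grip_force: 61.6
```

Call:
{"name": "servo_tool", "arguments": {"increments": [[[0.5,2.5,-2.3,-2,0],[0.5,5.5,-5,-5,0],[0.5,8.8,-8.1,-7,0],[0.5,12.1,-11.1,-7,0],[0.5,15.4,-14.1,-7,0]]]}}

```text
t: 15.85
tool_pos: [0.4396, -0.1706, 0.2576]
tool_rot: [2.74, 1.536, 0.001]
contact_force: [0.5, 1.0, -2.1]
opening: 0.0101
grip_force: 61.6
```

Call:
{"name": "servo_tool", "arguments": {"increments": [[[0.5,3.3,-3,0,0],[0.5,6.6,-6,0,0],[0.5,9.9,-9,0,0],[0.5,13.2,-12,0,0],[0.5,16.5,-15.1,0,0]]]}}

```text
t: 16.35
tool_pos: [0.3961, 0.0489, 0.2564]
tool_rot: [-2.74, -1.536, 0.0]
contact_force: [0.7, 0.8, -1.9]
opening: 0.0101
grip_force: 61.6
```

Call:
{"name": "servo_tool", "arguments": {"increments": [[[0.5,3.3,-3,0,-6],[0.5,6.6,-6,0,-12],[0.5,9.9,-9,0,-19],[0.5,13.2,-12,0,-26],[0.5,16.5,-15.1,0,-33]]]}}

```text
t: 16.85
tool_pos: [0.3531, 0.2683, 0.2565]
tool_rot: [2.184, 2.258, -0.001]
contact_force: [1.4, -0.5, -1.2]
opening: 0.0098
grip_force: 61.6
```

```bash
python3 -c "
from h import *
go((*bw(-140,2),.12),113.62);bf()"
```

```text
pos [0.3531 0.2683 0.2565] yaw 91.9 t 16.85 inc cm [ 7.288 -1.021 13.65 ] turn -21.72 F [ 1.4 -0.5 -1.2]Traceback (most recent call last):
  File "<string>", line 3, in <module>
    go((*bw(-140,2),.12),113.62);bf()
                                 ~~^^
  File "h.py", line 48, in bf
    print('t',round(o['t'],2),'TCP box',wb(o['tool_pos']).round(1),'z',(o['tool_pos'][2]*1000).round(1),'F box',np.round([c*F[0]+s*F[1],-s*F[0]+c*F[1],F[2]],1),'open',o['opening'].round(4),'grip',round(o['grip_force'],1),'yaw-box',(np.degrees(np.arctan2(*R.from_rotvec(o['tool_rot']).as_matrix()[[1,0],0]))-113.62).round(2))
                                                                                                                                                                       ^^^^^^^^^^^^^^^^^^
AttributeError: 'float' object has no attribute 'round'
```

Call:
{"name": "servo_tool", "arguments": {"increments": [[[0.5,2.5,-0.3,3,-7],[0.5,5,-0.7,6,-14],[0.5,7.3,-1,9,-21.7],[0.5,7.3,-1,10,-21.7],[0.5,7.3,-1,10,-21.7]]]}}

```text
t: 17.35
tool_pos: [0.3405, 0.3384, 0.1541]
tool_rot: [-1.726, -2.623, 0.009]
contact_force: [0.4, 0.1, -1.2]
opening: 0.01
grip_force: 61.5
```

```bash
sed -i "s/o\['opening'\].round(4)/round(float(o['opening']),4)/" h.py
python3 - <<'E'
from h import *
im,o=snap('wrist','w8');go((*bw(-140,2),.12),113.62);bf()
hsv=cv2.cvtColor(im['img'],cv2.COLOR_RGB2HSV);Rm=R.from_rotvec(o['tool_rot']).as_matrix()
print('lid frame; tool x=lid y+? tool y=lid x; rows x, cols y 10..48 step 2 (z12)')
for X in range(-72,72,8):
    P=[o['tool_pos']+Rm@np.array([(Y+1)/1000,X/1000,-.0045]) for Y in range(8,50,2)]
    uv=proj(im,P,o).round().astype(int)
    print('%4d'%X,' '.join('%2d/%2d/%2d'%tuple(hsv[v,u]//np.array([2,8,8])) if 0<=v<384 and 0<=u<512 else 'xx' for u,v in uv))
# box wood rail front region in box coords, z=48
print('box z48 rows X, cols Y -60..-24 step 3')
for X in range(-84,-40,4):
    uv=proj(im,[[*bw(X,Y),.048] for Y in range(-63,-21,3)],o).round().astype(int)
    print('%4d'%X,' '.join('%2d/%2d/%2d'%tuple(hsv[v,u]//np.array([2,8,8])) if 0<=v<384 and 0<=u<512 else 'xx' for u,v in uv))
E
```

```text
pos [0.3418 0.3387 0.1562] yaw 113.25 t 17.4 inc cm [ 0.24  -0.04   3.618] turn -0.37 F [-0.4 -0.1 -2.3]
t 17.4 TCP box [-139.5   -0.4] z 156.2 F box [-0.4  0.1 -2.3] open 0.0102 grip 61.5 yaw-box -0.37
lid frame; tool x=lid y+? tool y=lid x; rows x, cols y 10..48 step 2 (z12)
 -72 10/14/30 10/14/31 10/14/30 11/13/31 10/13/31 10/14/31 10/14/31 11/13/30 11/13/31 10/14/30 10/14/31 10/14/31 10/14/31 10/14/31 11/14/31 11/13/30  8/16/26 10/12/13 18/ 6/ 8 20/ 6/ 8 19/ 7/ 8
 -64  6/17/13  6/18/11  7/17/15  7/17/14  5/17/10  7/17/13  6/17/12  7/17/16  7/17/22  6/19/19  7/17/26  7/18/23 10/14/31 10/14/31 11/14/31  8/16/27  8/16/24  8/16/24  8/16/23  8/16/23 16/ 8/ 8
 -56  5/20/ 9  5/20/ 9  5/19/10  6/21/ 9  5/21/ 9  5/18/ 9  5/19/ 9  5/20/ 8  5/20/ 9  4/18/10  5/19/10  8/16/18  8/16/20  8/17/20  8/15/21  8/16/18  8/16/18  7/15/18  7/16/17  8/15/18 21/ 6/12
 -48  4/19/ 9  5/19/ 9  5/20/10  5/20/ 9  5/22/ 9  5/19/ 9  4/19/ 9  5/22/ 8  5/20/ 9  6/20/ 9  5/18/11  8/16/20  8/16/20  8/16/20  8/16/19  8/16/18  7/15/18  8/16/17  8/16/17 18/ 6/12 22/ 7/12
 -40  4/21/ 7  6/20/ 9  5/20/10  5/19/10  6/20
[... 3449 characters left out ...]
  5/19/ 9  4/19/ 9  4/19/ 9  6/22/ 8  5/20/ 9
 -60  5/20/14  6/20/14  5/20/16  4/17/10  5/20/ 9  5/21/ 9  5/21/ 9  5/19/ 9  5/22/ 8  5/21/ 8  5/21/ 8  5/19/ 9  6/22/ 9  4/19/ 9
 -56  5/20/14  6/21/14  5/20/12  5/18/10  6/19/10  5/19/10  5/21/ 9  5/20/10  5/20/ 9  6/22/ 8  4/20/ 8  5/19/ 9  5/21/ 9  5/21/ 9
 -52 10/14/30 12/12/31  9/15/25  8/16/21  8/16/21  8/16/23  8/16/22  8/16/22  8/16/22  8/16/22  8/16/22  8/16/21  8/16/22  8/16/22
 -48 12/12/31 12/12/31 11/13/30  8/16/22  8/16/21  8/16/23  8/16/22  8/16/22  8/16/22  8/16/22  8/16/22  8/16/22  8/16/22  8/16/22
 -44 12/12/31 12/12/31 12/12/31  8/16/23 10/14/29 11/14/29  8/15/23 11/13/31 10/14/28  9/14/27 10/15/28  9/15/28  8/16/23 11/14/30
```

Call:
{"name": "servo_tool", "arguments": {"increments": [[[0.5,0.4,0,3.5,-0.3],[0.5,0.4,0,7,-0.3],[0.5,0.4,0,10,-0.3],[0.5,0.4,0,11,-0.3],[0.5,0.4,0,11,-0.3]]]}}

```text
t: 17.9
tool_pos: [0.3409, 0.3424, 0.0469]
tool_rot: [-1.722, -2.627, 0.002]
contact_force: [0.1, 0.2, -1.9]
opening: 0.0102
grip_force: 61.5
```

```bash
python3 -c "
from h import *
bf()"
```

```text
t 17.9 TCP box [-138.9    3.3] z 46.9 F box [ 0.2  0.2 -1.9] open 0.0102 grip 61.5 yaw-box -0.11
```

Call:
{"name": "servo_tool", "arguments": {"increments": [[[0.5,0,0.8,0,0],[0.5,0,1.6,0,0],[0.5,0,2.4,0,0],[0.5,0,2.4,0,0]]]}}

```text
t: 18.3
tool_pos: [0.3649, 0.3538, 0.0485]
tool_rot: [1.72, 2.627, 0.005]
contact_force: [0.2, -0.9, -1.4]
opening: 0.0099
grip_force: 61.6
```

Call:
{"name": "servo_tool", "arguments": {"increments": [[[0.5,0,0.6,0,0],[0.5,0,1.2,0,0],[0.5,0,1.8,0,0],[0.5,0,1.8,0,0]]]}}

```text
t: 18.7
tool_pos: [0.3801, 0.3603, 0.047]
tool_rot: [1.72, 2.628, 0.001]
contact_force: [-0.2, 0.1, -2.1]
opening: 0.01
grip_force: 61.6
```

```bash
python3 -c "
from h import *
bf()"
```

```text
t 18.7 TCP box [-95.9   4. ] z 47.0 F box [-0.1  0.1 -2.1] open 0.01 grip 61.6 yaw-box -0.04
```

Call:
{"name": "servo_tool", "arguments": {"increments": [[[0.5,0,0,0.1,0],[0.5,0,0,0.2,0],[0.5,0,0,0.3,0],[0.5,0,0,0.3,0]]]}}

```text
t: 19.1
tool_pos: [0.3789, 0.3598, 0.0436]
tool_rot: [-1.72, -2.629, 0.001]
contact_force: [-0.1, -0.0, -1.9]
opening: 0.0102
grip_force: 61.6
```

Call:
{"name": "servo_tool", "arguments": {"increments": [[[0.5,0,0,0.1,0],[0.5,0,0,0.2,0],[0.5,0,0,0.2,0]]]}}

```text
t: 19.4
tool_pos: [0.3792, 0.3599, 0.0418]
tool_rot: [-1.72, -2.629, 0.0]
contact_force: [0.2, 0.2, -2.9]
opening: 0.0101
grip_force: 61.6
```

```bash
python3 -c "
from h import *
bf()"
```

```text
t 19.4 TCP box [-96.8   4. ] z 41.8 F box [ 0.3  0.1 -2.9] open 0.0101 grip 61.6 yaw-box -0.02
```

Call:
{"name": "servo_tool", "arguments": {"increments": [[[0.5,0,0,0.1,0],[0.5,0,0,0.1,0]]]}}

```text
t: 19.6
tool_pos: [0.3793, 0.36, 0.0416]
tool_rot: [-1.72, -2.629, 0.0]
contact_force: [-1.8, -1.7, 4.2]
opening: 0.0102
grip_force: 62.2
```

Call:
{"name": "servo_tool", "arguments": {"increments": [[[0.5,0,0,0.1,0],[0.5,0,0,0.1,0]]]}}

```text
t: 19.8
tool_pos: [0.3793, 0.3601, 0.0414]
tool_rot: [-1.72, -2.629, 0.001]
contact_force: [-5.8, -4.2, 10.4]
opening: 0.0101
grip_force: 63.0
```

Call:
{"name": "servo_tool", "arguments": {"increments": [[[0.5,0,0,-0.15,0],[0.5,0,0.1,-0.15,0],[0.5,-0.2,0.4,-0.15,0],[0.5,-0.2,0.4,-0.15,0]]]}}

```text
t: 20.2
tool_pos: [0.3844, 0.36, 0.0416]
tool_rot: [1.72, 2.628, 0.002]
contact_force: [-1.5, 0.5, 2.2]
opening: 0.0103
grip_force: 62.1
```

```bash
python3 -c "
from h import *
bf()"
```

```text
t 20.2 TCP box [-92.   2.] z 41.6 F box [-1.1  1.1  2.2] open 0.0103 grip 62.1 yaw-box -0.03
```

Call:
{"name": "servo_tool", "arguments": {"increments": [[[0.5,-0.1,0.6,0,0],[0.5,-0.1,1.2,0,0],[0.5,-0.1,1.8,0,0],[0.5,-0.1,2.4,0,0],[0.5,-0.1,2.4,0,0]]]}}

```text
t: 20.7
tool_pos: [0.4074, 0.3688, 0.0417]
tool_rot: [1.72, 2.628, 0.003]
contact_force: [1.2, 0.2, 1.7]
opening: 0.0103
grip_force: 62.0
```

Call:
{"name": "servo_tool", "arguments": {"increments": [[[0.5,0,0.6,0,0],[0.5,0,1.2,0,0],[0.5,0,1.8,0,0],[0.5,0,2.4,0,0],[0.5,0,2.4,0,0]]]}}

```text
t: 21.2
tool_pos: [0.4289, 0.3783, 0.0417]
tool_rot: [1.72, 2.628, 0.002]
contact_force: [0.4, 0.1, 3.6]
opening: 0.0101
grip_force: 62.2
```

```bash
python3 -c "
from h import *
bf()"
```

```text
t 21.2 TCP box [-43.9   1. ] z 41.7 F box [ 0.4 -0.1  3.6] open 0.0101 grip 62.2 yaw-box -0.03
```

Call:
{"name": "servo_tool", "arguments": {"increments": [[[0.5,-0.05,0,0,0],[0.5,-0.1,0,0,0],[0.5,-0.1,0,0,0]]]}}

```text
t: 21.5
tool_pos: [0.4289, 0.3775, 0.0417]
tool_rot: [1.72, 2.628, 0.003]
contact_force: [0.2, 2.5, 1.8]
opening: 0.0102
grip_force: 62.1
```

Call:
{"name": "servo_tool", "arguments": {"increments": [[[0.5,-0.05,0,0,0],[0.5,-0.1,0,0,0],[0.5,-0.1,0,0,0]]]}}

```text
t: 21.8
tool_pos: [0.429, 0.3765, 0.0417]
tool_rot: [-1.72, -2.629, -0.001]
contact_force: [-0.7, 3.0, 4.7]
opening: 0.0101
grip_force: 62.4
```

```bash
python3 -c "
from h import *
bf()"
```

```text
t 21.8 TCP box [-44.5  -0.7] z 41.7 F box [0.6 3.  4.7] open 0.0101 grip 62.4 yaw-box -0.02
```

Call:
{"name": "servo_tool", "arguments": {"increments": [[[0.5,-0.05,0,-0.05,0],[0.5,-0.1,0,-0.05,0],[0.5,-0.1,0,-0.05,0]]]}}

```text
t: 22.1
tool_pos: [0.4291, 0.3751, 0.0418]
tool_rot: [-1.72, -2.629, 0.001]
contact_force: [-0.6, 2.4, 2.7]
opening: 0.0098
grip_force: 62.2
```

```bash
python3 -c "
from h import *
bf()"
```

```text
t 22.1 TCP box [-45.  -2.] z 41.8 F box [0.4 2.4 2.7] open 0.0098 grip 62.2 yaw-box -0.02
```

Call:
{"name": "servo_tool", "arguments": {"increments": [[[0.5,-0.05,0,0,0],[0.5,-0.1,0,0,0],[0.5,-0.1,0,0,0]]]}}

```text
t: 22.4
tool_pos: [0.4293, 0.3748, 0.0418]
tool_rot: [-1.72, -2.628, -0.001]
contact_force: [-2.0, 4.5, 3.0]
opening: 0.0101
grip_force: 62.2
```

```bash
python3 -c "
from h import *
bf()"
```

```text
t 22.4 TCP box [-45.   -2.4] z 41.8 F box [-0.1  4.9  3. ] open 0.0101 grip 62.2 yaw-box -0.03
```

Call:
{"name": "servo_tool", "arguments": {"increments": [[[0.5,0.05,0.4,0,0],[0.5,0.05,0.8,0,0],[0.5,0.05,1.2,0,0],[0.5,0.05,1.6,0,0],[0.5,0.05,1.6,0,0]]]}}

```text
t: 22.9
tool_pos: [0.4423, 0.3804, 0.0417]
tool_rot: [-1.718, -2.626, 0.008]
contact_force: [-7.5, -0.0, 8.4]
opening: 0.0102
grip_force: 62.9
```

```bash
python3 -c "
from h import *
bf()"
```

```text
t 22.9 TCP box [-30.8  -2.4] z 41.7 F box [-6.9  3.   8.4] open 0.0102 grip 62.9 yaw-box -0.01
```

Call:
{"name": "servo_tool", "arguments": {"increments": [[[0.5,0,0.2,0,0],[0.5,0,0.4,0,0],[0.5,0,0.6,0,0],[0.5,0,0.6,0,0]]]}}

```text
t: 23.3
tool_pos: [0.4474, 0.3826, 0.0417]
tool_rot: [-1.718, -2.626, 0.009]
contact_force: [-9.5, -0.5, 9.6]
opening: 0.0102
grip_force: 63.0
```

```bash
python3 -c "
from h import *
bf()"
```

```text
t 23.3 TCP box [-25.2  -2.5] z 41.7 F box [-8.9  3.4  9.6] open 0.0102 grip 63.0 yaw-box -0.01
```

Call:
{"name": "servo_tool", "arguments": {"increments": [[[0.5,0,0,-0.1,0],[0.5,0.03,0,-0.15,0],[0.5,0.03,0,-0.15,0]]]}}

```text
t: 23.6
tool_pos: [0.4478, 0.3828, 0.0418]
tool_rot: [-1.719, -2.627, 0.007]
contact_force: [-4.5, 1.5, -0.6]
opening: 0.0099
grip_force: 61.7
```

```bash
python3 -c "
from h import *
bf()"
```

```text
t 23.6 TCP box [-24.8  -2.5] z 41.8 F box [-3.5  3.2 -0.6] open 0.0099 grip 61.7 yaw-box -0.01
```

Call:
{"name": "servo_tool", "arguments": {"increments": [[[0.5,0,0.1,0,0],[0.5,0,0.2,0,0],[0.5,0,0.3,0,0],[0.5,0,0.3,0,0]]]}}

```text
t: 24.0
tool_pos: [0.4521, 0.3848, 0.0426]
tool_rot: [-1.72, -2.628, 0.001]
contact_force: [-2.2, 2.2, -5.3]
opening: 0.0105
grip_force: 61.1
```

```bash
python3 -c "
from h import *
bf()"
```

```text
t 24.0 TCP box [-20.1  -2.3] z 42.6 F box [-1.1  2.9 -5.3] open 0.0105 grip 61.1 yaw-box -0.03
```

Call:
{"name": "servo_tool", "arguments": {"increments": [[[0.5,0,0,0.05,0],[2,0,0,0.05,0],[3.2,0,0,0.05,0],[3.2,0,0,-0.5,0],[3.2,0,0,-4,0]]]}}

```text
t: 24.5
tool_pos: [0.45, 0.3831, 0.0801]
tool_rot: [-1.719, -2.627, 0.012]
contact_force: [-0.9, -0.2, 0.0]
opening: 0.0322
grip_force: 0.0
```

Call:
{"name": "servo_tool", "arguments": {"increments": [[[0.0,0,-1.5,0,0],[0.0,0,-3.2,0,0],[0.0,0.1,-3.2,0,0],[0.0,0.1,-3.2,0,0]]]}}

```text
t: 24.9
tool_pos: [0.4233, 0.3735, 0.0843]
tool_rot: [1.719, 2.628, 0.003]
contact_force: [-0.1, -0.9, 0.9]
opening: 0.0002
grip_force: 0.0
```

```bash
python3 -c "
from h import *
bf()
im,o=snap('wrist','w9');hsv=cv2.cvtColor(im['img'],cv2.COLOR_RGB2HSV)
for X in range(-50,0,3):
    uv=proj(im,[[*bw(X,Y),.068] for Y in range(10,30,4)],o).round().astype(int)
    print('%4d'%X,' '.join('%2d/%2d/%2d'%tuple(hsv[v,u]//np.array([2,8,8])) for u,v in uv))
"
```

```text
t 24.9 TCP box [-51.   -1.1] z 84.3 F box [-0.4 -0.8  0.9] open 0.0002 grip 0.0 yaw-box -0.01
 -50  5/19/10  6/19/ 9  5/22/ 9  6/21/ 9  4/19/ 9
 -47  5/21/10  5/21/ 9  5/21/ 9  5/20/ 9  5/19/ 9
 -44  6/21/10  5/19/ 9  5/20/ 9  5/19/ 9  6/20/ 9
 -41  4/20/10  5/20/ 9  6/21/ 9  6/21/ 9  6/21/ 9
 -38  5/19/10  5/20/ 9  4/20/10  4/20/ 9  5/20/ 9
 -35  5/19/10  5/20/ 9  5/19/ 9  5/21/ 9  5/20/ 9
 -32  5/21/ 9  6/22/ 9  5/19/ 9  6/21/ 9  6/19/ 9
 -29  6/18/ 7  4/18/ 7  5/19/ 7  5/15/ 8  6/21/ 9
 -26  6/ 1/15 10/ 1/14  7/ 1/13  3/ 1/11  5/20/ 9
 -23  7/ 2/23  7/ 1/23  6/ 1/24  5/ 1/15  6/18/11
 -20  4/ 1/23  6/ 1/23  8/ 1/23  7/ 1/15  6/17/14
 -17  6/ 1/23  7/ 1/23  7/ 1/23  6/ 1/15  8/16/19
 -14  4/ 9/11  5/ 6/13  5/12/10  5/19/ 9  8/16/20
 -11  5/19/10  5/21/ 9  5/21/ 9  5/21/ 9  8/15/22
  -8  5/20/10  5/21/ 9  5/19/ 9  5/19/ 9  8/15/21
  -5  5/20/16  5/21/14  5/21/15  5/21/14 10/15/28
  -2  5/21/17  5/21/16  4/20/16  5/21/16 11/12/30
```

Call:
{"name": "servo_tool", "arguments": {"increments": [[[0,-0.1,0,2,0],[0,-0.1,0,3.8,0],[0,-0.1,0,4.7,0],[0,-0.1,0,4.7,0]]]}}

```text
t: 25.35
tool_pos: [0.4224, 0.3717, 0.0347]
tool_rot: [-1.72, -2.628, 0.005]
contact_force: [-0.5, -0.4, 0.3]
opening: -0.0001
grip_force: 0.0
```

Call:
{"name": "servo_tool", "arguments": {"increments": [[[0,0,0.3,0,0],[0,0,0.6,0,0],[0,0,0.9,0,0],[0,0,0.9,0,0]]]}}

```text
t: 25.75
tool_pos: [0.4322, 0.3764, 0.0373]
tool_rot: [1.72, 2.628, 0.003]
contact_force: [-0.8, 0.6, 0.3]
opening: 0.0002
grip_force: 0.0
```

```bash
python3 -c "
from h import *
bf()"
```

```text
t 25.75 TCP box [-41.6  -2.1] z 37.3 F box [-0.5  0.8  0.3] open 0.0002 grip 0.0 yaw-box -0.03
```

Call:
{"name": "servo_tool", "arguments": {"increments": [[[0,0,0.2,0,0],[0,0,0.4,0,0],[0,0,0.4,0,0]]]}}

```text
t: 26.05
tool_pos: [0.4349, 0.3775, 0.0364]
tool_rot: [-1.72, -2.629, 0.0]
contact_force: [-0.1, -1.3, -0.8]
opening: 0.0003
grip_force: 0.2
```

```bash
python3 -c "
from h import *
bf()"
```

```text
t 26.05 TCP box [-38.7  -2.2] z 36.4 F box [-0.6 -1.2 -0.8] open 0.0003 grip 0.2 yaw-box -0.03
```

Call:
{"name": "servo_tool", "arguments": {"increments": [[[0,0,0.15,0,0],[0,0,0.3,0,0],[0,0,0.3,0,0]]]}}

```text
t: 26.35
tool_pos: [0.4378, 0.3787, 0.0363]
tool_rot: [1.72, 2.629, 0.0]
contact_force: [-1.3, 0.2, 0.3]
opening: -0.0001
grip_force: 0.4
```

Call:
{"name": "servo_tool", "arguments": {"increments": [[[0,0,0.15,0,0],[0,0,0.3,0,0],[0,0,0.3,0,0]]]}}

```text
t: 26.65
tool_pos: [0.4405, 0.3798, 0.0363]
tool_rot: [1.72, 2.629, -0.0]
contact_force: [-1.0, -0.6, 0.0]
opening: 0.0002
grip_force: 0.8
```

```bash
python3 -c "
from h import *
bf()"
```

```text
t 26.65 TCP box [-32.7  -2.3] z 36.3 F box [-1.2 -0.1  0. ] open 0.0002 grip 0.8 yaw-box -0.02
```

Light sliding friction of about 1 N. I'll continue in 2 mm steps.

Call:
{"name": "servo_tool", "arguments": {"increments": [[[0,0,0.1,0,0],[0,0,0.2,0,0],[0,0,0.2,0,0]]]}}

```text
t: 26.95
tool_pos: [0.4419, 0.3803, 0.0363]
tool_rot: [-1.72, -2.629, 0.002]
contact_force: [-4.0, -3.5, 3.8]
opening: -0.0002
grip_force: 2.5
```

Call:
{"name": "servo_tool", "arguments": {"increments": [[[0,0,0.1,0,0],[0,0,0.2,0,0],[0,0,0.2,0,0]]]}}

```text
t: 27.25
tool_pos: [0.4433, 0.3807, 0.0362]
tool_rot: [-1.72, -2.628, 0.005]
contact_force: [-4.8, -4.9, 5.4]
opening: 0.0002
grip_force: 3.5
```

```bash
python3 -c "
from h import *
bf()"
```

```text
t 27.25 TCP box [-29.8  -2.6] z 36.2 F box [-6.4 -2.5  5.4] open 0.0002 grip 3.5 yaw-box -0.01
```

Call:
{"name": "servo_tool", "arguments": {"increments": [[[0,0,0.05,0,0],[0,0,0.1,0,0],[0,0,0.1,0,0]]]}}

```text
t: 27.55
tool_pos: [0.4434, 0.3807, 0.0363]
tool_rot: [-1.719, -2.627, 0.008]
contact_force: [-7.7, -5.9, 7.4]
opening: -0.0
grip_force: 5.1
```

```bash
python3 -c "
from h import *
bf()"
```

```text
t 27.55 TCP box [-29.6  -2.6] z 36.3 F box [-9.4 -2.4  7.4] open -0.0 grip 5.1 yaw-box -0.01
```

Call:
{"name": "servo_tool", "arguments": {"increments": [[[0,0,0.05,0,0],[0,0,0.09,0,0],[0,0,0.09,0,0]]]}}

```text
t: 27.85
tool_pos: [0.4435, 0.3807, 0.0362]
tool_rot: [-1.718, -2.627, 0.011]
contact_force: [-11.1, -7.8, 9.4]
opening: -0.0
grip_force: 6.7
```

```bash
python3 -c "
from h import *
bf()"
```

```text
t 27.85 TCP box [-29.6  -2.6] z 36.2 F box [-13.3  -2.7   9.4] open -0.0 grip 6.7 yaw-box -0.01
```

Call:
{"name": "servo_tool", "arguments": {"increments": [[[0,0,0,-0.06,0],[0,0,0,-0.12,0],[0,0,0,-0.12,0]]]}}

```text
t: 28.15
tool_pos: [0.4434, 0.3807, 0.0363]
tool_rot: [-1.719, -2.627, 0.01]
contact_force: [-7.3, -5.5, 3.4]
opening: 0.0001
grip_force: 4.8
```

```bash
python3 -c "
from h import *
bf()"
```

```text
t 28.15 TCP box [-29.6  -2.6] z 36.3 F box [-8.8 -2.1  3.4] open 0.0001 grip 4.8 yaw-box -0.01
```

Raising the tool relieved the x force to 8.8 N, so I'll top up to about 12–13 N with less down-force.

Call:
{"name": "servo_tool", "arguments": {"increments": [[[0,0,0.05,-0.03,0],[0,0,0.1,-0.06,0],[0,0,0.1,-0.06,0]]]}}

```text
t: 28.45
tool_pos: [0.4434, 0.3807, 0.0364]
tool_rot: [-1.718, -2.626, 0.013]
contact_force: [-9.4, -5.9, 3.8]
opening: -0.0002
grip_force: 5.8
```

```bash
python3 -c "
from h import *
bf()"
```

```text
t 28.45 TCP box [-29.6  -2.6] z 36.4 F box [-10.9  -1.6   3.8] open -0.0002 grip 5.8 yaw-box -0.01
```

Call:
{"name": "servo_tool", "arguments": {"increments": [[[0,0,0.03,-0.02,0],[0,0,0.05,-0.04,0],[0,0,0.05,-0.04,0]]]}}

```text
t: 28.75
tool_pos: [0.4434, 0.3807, 0.0364]
tool_rot: [-1.718, -2.625, 0.015]
contact_force: [-10.2, -6.1, 3.0]
opening: -0.0001
grip_force: 6.1
```

```bash
python3 -c "
from h import *
bf()"
```

```text
t 28.75 TCP box [-29.7  -2.6] z 36.4 F box [-11.7  -1.5   3. ] open -0.0001 grip 6.1 yaw-box -0.01
```

About 11.7 N with no movement (the peak was 13.3 N). I'll back off, rise clear and check.

Call:
{"name": "servo_tool", "arguments": {"increments": [[[0,0,-0.3,0,0],[0,0,-1,0,0],[0,0,-2,0,0],[0,0,-2,-3,0],[0,0,-2,-7,0]]]}}

```text
t: 29.25
tool_pos: [0.4267, 0.3736, 0.1068]
tool_rot: [-1.719, -2.627, 0.007]
contact_force: [0.6, -0.4, 0.1]
opening: -0.0
grip_force: 0.0
```

Call:
{"name": "servo_tool", "arguments": {"increments": [[[0,-3,-2,-4,0],[0,-6,-2,-6,0],[0,-6,-2,-6,0],[0,-6,-2,-6,0]]]}}

```text
t: 29.65
tool_pos: [0.435, 0.3119, 0.1697]
tool_rot: [1.721, 2.627, 0.005]
contact_force: [-0.4, 0.2, -0.5]
opening: -0.0002
grip_force: 0.0
```

Run:
```python
from h import *
bf()
im,o=snap('wrist','w10');hsv=cv2.cvtColor(im['img'],cv2.COLOR_RGB2HSV)
def row(X,Ys,z):
    uv=proj(im,[[*bw(X,Y),z] for Y in Ys],o).round().astype(int)
    return ' '.join('%2d/%2d/%2d'%tuple(hsv[v,u]//np.array([2,8,8])) if 0<=v<384 and 0<=u<512 else 'xx' for u,v in uv)
print('bar z68');
for X in range(-24,10,2): print(X,row(X,range(-10,24,4),.068))
print('lid top z46, Y -46..50 step 4')
for X in range(-92,70,8): print(X,row(X,range(-42,50,4),.046))
```

```text
t 29.65 TCP box [-64.9 -62.3] z 169.7 F box [-0.3  0.4 -0.5] open -0.0002 grip 0.0 yaw-box -0.09
bar z68
-24  5/20/18  5/21/16  5/20/17  5/20/18  5/19/17  5/20/17  5/20/17  5/21/16 10/14/29
-22  5/20/12  5/21/14  6/21/15  5/20/15  5/21/14  5/20/10  5/21/15  5/20/14 10/14/29
-20  5/10/ 8  5/12/ 8  5/14/ 8  6/16/ 8  6/ 9/ 8  6/12/ 8  5/12/ 8  5/16/ 9 11/14/29
-18  5/ 2/11  4/ 1/10  7/ 1/10  3/ 1/11  4/ 1/10  7/ 2/10  0/ 1/10  7/ 2/11 11/13/30
-16  7/ 1/23  5/ 1/21 11/ 0/28  8/ 1/27  5/ 1/24  4/ 1/21 20/ 0/28 12/ 0/27 11/13/30
-14 52/ 0/31 51/ 0/31 49/ 0/31 50/ 0/31 52/ 0/31 49/ 0/31 52/ 0/31 52/ 0/31 11/13/30
-12 52/ 0/31 52/ 0/31 52/ 0/31 51/ 0/31 49/ 0/31 49/ 0/31 49/ 0/31 51/ 0/31 11/13/30
-10 52/ 0/31 51/ 0/31 52/ 0/31 49/ 0/31 51/ 0/31 49/ 0/31 49/ 0/31 49/ 0/31 11/13/30
-8 49/ 0/31 51/ 0/31 49/ 0/31 51/ 0/31 49/ 0/31 49/ 0/31 49/ 0/31 51/ 0/31 11/13/30
-6 50/ 0/31 15/ 0/29 45/ 0/30 50/ 0/31 45/ 0/31 30/ 0/30 52/ 0/30 50/ 0/31 12/13/30
-4  4/ 9/20  5/17/16  5/15/18  5/12/19  5/17/17  4/15/17  4/12/17  5/19/18 12/12/30
-2  5/20/17  5/20/15  5/20/17  5/20/18  5/21/16  5/20/16  5/21/
[... 4185 characters left out ...]
1/13/30 45/ 0/29 49/ 0/31 51/ 0/31 51/ 0/31 51/ 0/31 51/ 0/31 51/ 0/31
52  7/20/27  7/19/29  7/19/30  6/20/19  7/19/30  7/19/30  7/19/30  7/19/30  7/19/30  7/19/30  7/19/30  7/19/30  7/19/30  7/19/30  7/19/29  7/19/29  7/19/29  7/19/29  7/19/29  7/19/28  6/20/27  7/19/28  7/19/29
60  6/19/27  7/19/29  7/19/30  7/20/18  7/19/30  7/19/30  7/19/30  7/19/30  7/19/30  7/19/30  7/19/30  7/19/30  7/19/30  7/19/30  7/19/30  7/19/30  7/19/29  7/19/29  7/19/29  7/19/28  6/20/27  6/20/28  7/19/29
68  7/19/28  7/19/29  7/19/30 22/ 0/29 22/ 0/29 22/ 0/29 22/ 0/29 25/ 0/29 22/ 0/29 22/ 0/29 25/ 0/29 26/ 0/29 20/ 0/29 22/ 0/29 19/ 0/28 15/ 1/21  5/18/10  6/20/10  5/20/ 9  5/20/10  6/19/10  5/18/11  5/20/10
```

The lid sits square against both rails at box x ≈ -10.5 mm. That matches the strip setting I measured, and it didn't move on release. Handing in.

```bash
python3 -c "
from h import *
print(ctrl.finish_job())"
```

```text
the job is handed in; nothing more can be done
None
```

The memory stick is in the box and the lid is wedged tight at about box x = -10.5 mm, pushed last at about 12 N (13 N peak). It stayed put when I let go, and I handed the job in at about 30 s.

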